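# Turn the sample plates over and read the tray in

### The job

The sample plates lie blue face down: turn each one over by dropping it level onto the lip of the turning ramp (never by turning it on edge in the gripper), then lay it flat, blue face up, inside a free outlined place of the reading tray, its length along the outline's. When all plates lie there, take the reader pen, draw its tip slowly (about 2 cm a second), on or a few millimetres above the yellow strip, from the red dot round the corner to the green dot, and put the pen back upright in its stand. Leave the other things on the bench alone, and if a plate gets knocked out of place, put it right.

Things in the scene. Friction and masses are not known exactly. Their poses are not given: they have to be found in the camera images.
- plate1: a sample plate, 60 (its x) x 50 (its y) x 12 (its z) mm, about 75 g, white with one blue face; origin at its centre; its z axis comes out of the WHITE face, so z up means that the blue face is underneath. It starts blue face down on the bench. It may be absent (None from the start). Pick it by either pair of facing sides
- plate2: a sample plate, 60 (its x) x 50 (its y) x 12 (its z) mm, about 75 g, white with one blue face; origin at its centre; its z axis comes out of the WHITE face, so z up means that the blue face is underneath. It starts blue face down on the bench. It may be absent (None from the start). Pick it by either pair of facing sides
- plate3: a sample plate, 60 (its x) x 50 (its y) x 12 (its z) mm, about 75 g, white with one blue face; origin at its centre; its z axis comes out of the WHITE face, so z up means that the blue face is underneath. It starts blue face down on the bench. It may be absent (None from the start). Pick it by either pair of facing sides
- plate4: a sample plate, 60 (its x) x 50 (its y) x 12 (its z) mm, about 75 g, white with one blue face; origin at its centre; its z axis comes out of the WHITE face, so z up means that the blue face is underneath. It starts blue face down on the bench. It may be absent (None from the start). Pick it by either pair of facing sides
- ramp: the turning ramp, fixed: a bare steel sheet 110 mm wide, leaning at 45 degrees, its upper edge (the lip, marked red) 70 mm above the bench; origin on the bench under the middle of the lip. x points level from the lip out over a green landing mat, 3 mm thick (x 20 to 190 mm, y -60 to 60); the sheet slopes down towards -x, to x = -60 mm; y runs along the lip; it is open under the lip
- lip (a point): the middle of the lip, 70 mm above the bench. A plate let go level, its 60 mm length along the ramp's x, underside 30 to 50 mm above the lip, centre 17 to 25 mm out beyond it (16 to 20 with its 50 mm width along x), trips on it, turns over and lands flat on the mat, centre about 50 to 80 mm out. Let go nearer in, it may end partly under the lip; farther out, it does not turn
- tray: the reading tray: a grey slab 190 (x) x 230 (y) x 8 mm fixed to the bench, origin at the centre of its underside, z up, its -x side roughly faces the robot. On it are four white outlines and a yellow L-shaped reading strip 12 mm wide, along its -x edge and then along its -y edge
- place1 (a point): the centre of outlined place 1 of 4, on the tray's top face (8 mm above the bench). The outline is a white rectangle 76 mm along the tray's x and 66 mm along the tray's y, lines 3 mm wide; one plate goes in a place, its 60 mm length along the tray's x, either way round. Neighbouring places are 80 mm apart in x and 104 mm in y
- place2 (a point): the centre of outlined place 2 of 4, on the tray's top face (8 mm above the bench). The outline is a white rectangle 76 mm along the tray's x and 66 mm along the tray's y, lines 3 mm wide; one plate goes in a place, its 60 mm length along the tray's x, either way round. Neighbouring places are 80 mm apart in x and 104 mm in y
- place3 (a point): the centre of outlined place 3 of 4, on the tray's top face (8 mm above the bench). The outline is a white rectangle 76 mm along the tray's x and 66 mm along the tray's y, lines 3 mm wide; one plate goes in a place, its 60 mm length along the tray's x, either way round. Neighbouring places are 80 mm apart in x and 104 mm in y
- place4 (a point): the centre of outlined place 4 of 4, on the tray's top face (8 mm above the bench). The outline is a white rectangle 76 mm along the tray's x and 66 mm along the tray's y, lines 3 mm wide; one plate goes in a place, its 60 mm length along the tray's x, either way round. Neighbouring places are 80 mm apart in x and 104 mm in y
- strip1 (a point): point 1 of 6 on the middle line of the yellow reading strip, on the tray's top face: at the red start dot. Points 1 to 4 lie 64 mm apart on the front leg (along the tray's -x edge), points 4 to 6 are 81 mm apart on the right leg (along its -y edge)
- strip2 (a point): point 2 of 6 on the middle line of the yellow reading strip, on the tray's top face: a third of the way along the front leg. Points 1 to 4 lie 64 mm apart on the front leg (along the tray's -x edge), points 4 to 6 are 81 mm apart on the right leg (along its -y edge)
- strip3 (a point): point 3 of 6 on the middle line of the yellow reading strip, on the tray's top face: two thirds along the front leg. Points 1 to 4 lie 64 mm apart on the front leg (along the tray's -x edge), points 4 to 6 are 81 mm apart on the right leg (along its -y edge)
- strip4 (a point): point 4 of 6 on the middle line of the yellow reading strip, on the tray's top face: at the corner. Points 1 to 4 lie 64 mm apart on the front leg (along the tray's -x edge), points 4 to 6 are 81 mm apart on the right leg (along its -y edge)
- strip5 (a point): point 5 of 6 on the middle line of the yellow reading strip, on the tray's top face: halfway along the right leg. Points 1 to 4 lie 64 mm apart on the front leg (along the tray's -x edge), points 4 to 6 are 81 mm apart on the right leg (along its -y edge)
- strip6 (a point): point 6 of 6 on the middle line of the yellow reading strip, on the tray's top face: at the green end dot. Points 1 to 4 lie 64 mm apart on the front leg (along the tray's -x edge), points 4 to 6 are 81 mm apart on the right leg (along its -y edge)
- pen: the reader pen, loose, 110 mm long, about 60 g; origin at its tip, z along it to the other end. Black point and shaft 12 mm thick up to a collar 34 mm across (40 to 44 mm from the tip), then an orange square handle 16 x 16 mm, sides along its x and y, 44 to 110 mm from the tip. It starts upright in its stand, hanging by the collar with its tip 10 mm above the bench
- pen_stand: the pen stand: a grey block 54 x 54 mm, 50 mm tall, fixed, origin at the centre of its underside; a square hole 22 x 22 mm goes through its middle; the pen's collar rests on its top face
- beaker: bystander, loose, to be left alone: a glass beaker, 70 mm across, 90 mm tall; origin at the centre of its underside
- jar: bystander, loose, to be left alone: a white sample jar, 42 mm across, 45 mm tall; origin at the centre of its underside
- spatula: bystander, loose, to be left alone: a lab spatula lying flat, 150 mm long; origin on its length
- vial: bystander, loose, to be left alone: a small vial with a red cap, 26 mm across, 50 mm tall; origin at the centre of its underside
Not all that is in view belongs to the job. Leave any brown look-alike of the plate2 alone.

How it is judged:
By the outcome, as a careful person would: the job done as asked, in the order asked, and still so for the second after the job is handed in, with the robot touching nothing.
Of plate1, plate2, plate3, plate4 only 2 to 4 are there at a start; the rules pass over those that are not, and their reading is None.
At some moment in a run one of plate1, plate2, plate3, plate4 may be knocked a few centimetres aside while the robot is not near it.
It also fails if it takes over 210 s, if anything falls off the work surface, if the arm or the gripper's body presses on something with over 40 N, if the wrist force passes 120 N, or if a joint passes its speed limit or range.

### The arm

A 6-joint arm with a two-finger parallel gripper is mounted at the origin on the work surface. World frame = base frame: x ahead of the robot, y to its left, z up, the work surface at z = 0. Lengths are in m, angles in degrees, forces in N, time in s.
With the tool pointing down it reaches from about 0.325 to 0.775 m from the base axis. Payload 5.5 kg.
Tool frame: the origin (TCP) lies on the centre line of the jaws, within the pads' length; the fingertips stand 14 mm ahead of it and the grasp point (between the pads) lies 5 mm behind it; z points along the fingers, y is the line along which they close (so a half turn about z gives the same grasp; the last joint's range is limited). The gripper opens to 88 mm and grips with 3 to 60 N. Pads are 20 mm wide; open, the fingers measure 115 mm over their backs; the gripper's body (75 mm by 178 mm) begins 61 mm behind the grasp point.
Start: joints at [72.783, 5.22, 70.514, -0, 104.267, -3.249], TCP at [0.145, 0.582, 0.237] pointing down, gripper open.
Joint ranges: [-164.24, 164.24], [-49.07, 125.15], [9.68, 141.18], [-86.29, 266.29], [3.28, 154.24], [-151.56, 151.56]. Speed limits (degrees/s): [147.25, 147.25, 172.46, 180, 180, 180].

### API

Orientations are given as [roll, pitch, yaw] about the fixed x, y, z axes, in that order (R = Rz(yaw) Ry(pitch) Rx(roll)).
In Python, from station import monitor, get_image, ctrl, search_frame, masks_of, spot_point gives the robot as it stands.
- The arm moves only by the shell command python3 -m creep 'ROWS' [OPENING] [FORCE]. ROWS is JSON, a list of rows, each an object of numbers: "dx", "dy", "dz": the shift along the tool's x, y, z in mm; "turn": the turn about the tool's z in degrees. In form: [{"dx": .., "dy": .., "dz": .., "turn": ..}, ...]. A call has 1 to 10 rows; each row is the pose to reach, as a shift and turn from the pose commanded when the call began, along the tool's axes at that moment; what a row does not reach only later rows make up. A row lasts 1/8 s, in which the tool goes at most 62.5 mm and 10.7 degrees, less where a joint would pass 70% of its speed; a pose out of reach is approached as far as the arm can. A call with a gripper value outside its range is refused whole. OPENING is the opening, from 0 (shut) to 1 (fully open), set as the call begins (- or left out, the last holds). The fingers move at their own pace and stop on an object; FORCE is the grip in N (left out, the last holds). Time passes only in rows, so rows that repeat a pose let the fingers close. It gives the time, the measured TCP pose, the force, the opening and the grip force at its end, in the units of the state.
- monitor.observe(): the state, without advancing time (a new reading comes with each control period).
- get_image(name): name is "side" or "top"; returns a dict with "pixels" (420x560x3 uint8, blue, green, red), "mtx" (3x3 intrinsics, pixels), "rvec" (rotation vector, rad) and "tvec" (3), from world to camera coordinates, as OpenCV has them. Camera axes: x right, y down, z forward; pixel columns grow to the right and rows downward; lengths in m; the calibration is good to about 2 mm. A picture is of the moment at which its call begins. There is no depth.
- ctrl.finish_job(): hands the job in; it is judged then, once.
Trained networks look in the newest picture that a camera, given by its name, has taken for a name from the list of things; names that differ only in an ending like _2 or _b are one class to them, and where a whole thing is asked for, a point or a joint stands for the part that bears it (a point fixed in the world has none). Each returns a list of dicts, best first, with "score" (0 to 1); they miss things now and then, are a little off and sometimes report something else, mostly with a low value. They report only what shows in the picture. A call takes as long as a camera call. They do not tell look-alikes from the thing itself.
- search_frame(camera, thing): "at" ([row, column] in pixels, amid what is visible of it).
- masks_of(camera, thing): "region" (420x560 bool, what is visible of it) and "at" ([row, column] in pixels, amid what is visible of it).
- spot_point(camera, thing): "at" ([row, column] in pixels: a listed point, or the origin of a listed thing).
The state is a dict: "time_s": time; "qpos": joint angles; "joint_velocities": joint speeds; "tau": joint torques, N m; "tool_pos": TCP position; "eef_rot": TCP orientation; "force": force on the tool from outside, world axes, zero at the start; "wrist_torque": the same for the moment, N m; "width": finger opening in m; "gripper_force": force on a finger pad.
Only numpy, scipy, OpenCV 4.12 (cv2) and the standard library are available. Lean on these libraries where they do the work, as an engineer would, in place of code of your own. Each camera call takes 0.05 s, during which the arm holds its last target. There are 200 camera calls.

## Working session

There is one attempt and no reset: what is moved stays moved. The work goes in short steps, Python scripts to look and compute and a shell command to move; the robot and the scene stay as the last step left them, time stands still between calls to the robot, and variables do not carry over. Pictures are saved under pics/ and viewed, at most 16 in all, crops included, and the job is handed in when it is done.

```bash
ls; mkdir -p pics; cat > h.py <<'E'
import numpy as np, cv2
from station import monitor, get_image, ctrl, search_frame, masks_of, spot_point
def cam(n):
    d=get_image(n); return d
def ray(d,px,z):
    "pixel [row,col] -> world point at height z"
    R=cv2.Rodrigues(np.array(d['rvec'],float))[0]; t=np.array(d['tvec'],float).ravel()
    u=cv2.undistortPoints(np.array([[[px[1],px[0]]]],float),np.array(d['mtx'],float),None)[0,0]
    v=R.T@np.array([u[0],u[1],1]); c=-R.T@t
    return c+v*(z-c[2])/v[2]
E
python3 - <<'E'
from h import *
d=cam('top'); cv2.imwrite('pics/t0.png',d['pixels'])
s=cam('side'); cv2.imwrite('pics/s0.png',s['pixels'])
o=monitor.observe(); print(o['tool_pos'],o['eef_rot'],o['width'],o['time_s'])
for n,z in [('plate1',.012),('ramp',0),('lip',.07),('tray',0),('place1',.008),('place2',.008),('place3',.008),('place4',.008)]+[('strip%d'%i,.008) for i in range(1,7)]+[('pen',.01),('pen_stand',0),('beaker',0),('jar',0),('spatula',0),('vial',0)]:
    for r in spot_point('top',n)[:6]: print(n,round(r['score'],2),np.round(r['at']),np.round(ray(d,r['at'],z),4)[:2])
for r in masks_of('top','plate1'):
    m=r['region'].astype(np.uint8); pts=np.argwhere(m)
    w=np.array([ray(d,p,.012)[:2] for p in pts]); print(round(r['score'],2),np.round(r['at']),m.sum(),cv2.minAreaRect((w*1000).astype(np.float32)), d['pixels'][m>0].mean(0))
E
```

```text
pics
[0.14478262 0.58202602 0.23561647] [-1.79900498e+02 -3.96021808e-03  1.66030359e+02] 0.08786983844133746 0.1
plate1 0.83 [188. 350.] [ 0.6088 -0.2452]
plate1 0.81 [206. 403.] [ 0.5591 -0.3929]
plate1 0.74 [199. 140.] [0.5727 0.3515]
plate1 0.65 [238. 443.] [ 0.4697 -0.5038]
plate1 0.63 [250. 403.] [ 0.4355 -0.3908]
plate1 0.55 [157. 401.] [ 0.7008 -0.3903]
ramp 0.62 [237. 290.] [ 0.4685 -0.0767]
ramp 0.3 [203. 405.] [ 0.5714 -0.4027]
lip 0.75 [236. 292.] [ 0.467  -0.0817]
tray 0.87 [212. 169.] [0.5366 0.2705]
place1 0.95 [199. 142.] [0.5732 0.3461]
place1 0.88 [227. 148.] [0.4915 0.324 ]
place1 0.6 [196. 179.] [0.5831 0.2406]
place1 0.58 [222. 182.] [0.5077 0.2293]
place2 0.95 [199. 142.] [0.5732 0.3461]
place2 0.88 [227. 148.] [0.4915 0.324 ]
place2 0.6 [196. 179.] [0.5831 0.2406]
place2 0.58 [222. 182.] [0.5077 0.2293]
place3 0.95 [199. 142.] [0.5732 0.3461]
place3 0.88 [227. 148.] [0.4915 0.324 ]
place3 0.6 [196. 179.] [0.5831 0.2406]
place3 0.58 [222. 182.] [0.5077 0.2293]
place4 0.95 [199. 142.] [0.5732 0.3461]
place4 0.88 [227. 148.] [0.4915 0.324 ]
place4 0.6 [196. 179.] 
[... 2316 characters left out ...]
12951660156) [222.06756757 227.24324324 224.68108108]
0.73 [250. 404.] 444 ((430.0, -390.88201904296875), (64.01692962646484, 55.35630416870117), 20.539779663085938) [216.9527027  221.52477477 219.38738739]
0.6 [243. 441.] 454 ((460.5630798339844, -503.3966369628906), (63.86692810058594, 56.479026794433594), 41.120079040527344) [ 46.51762115  71.94933921 109.4185022 ]
0.56 [156. 401.] 332 ((712.3646850585938, -398.8233642578125), (48.043121337890625, 58.56277847290039), 43.556114196777344) [ 52.11144578  76.31927711 113.90662651]
0.37 [287. 334.] 170 ((333.932861328125, -196.68667602539062), (36.513980865478516, 39.094879150390625), 45.04317092895508) [228.50588235 233.41176471 231.02352941]
```

View pics/t0.png

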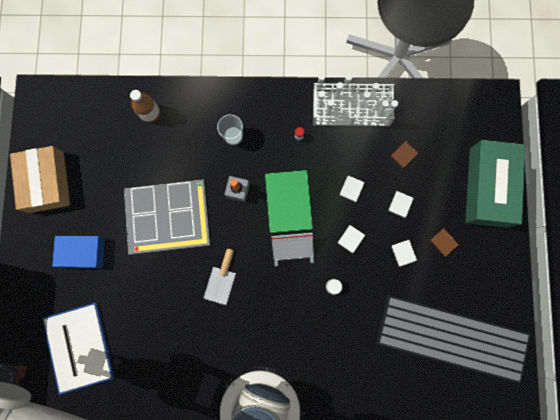

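View pics/s0.png

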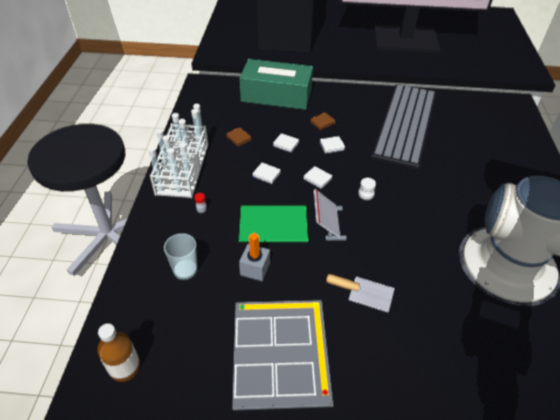

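Top view: four white plates around px (188,350), (204,403), (237,348) and (250,404). The two brown look-alikes are at (156,401) and (243,441). The ramp with its green mat is at (170–263, 265–315), the tray at (180–253, 125–210) and the pen stand at (188,237). The side view agrees.

```bash
cat >> h.py <<'E'
def rect(d,m,z):
    "min-area rect in mm of mask on plane z, using subpixel-ish upscaled contour"
    m=m.astype(np.uint8)
    c=max(cv2.findContours(cv2.resize(m*255,None,fx=4,fy=4,interpolation=cv2.INTER_LINEAR).__gt__(127).astype(np.uint8),0,1)[0],key=cv2.contourArea)[:,0]
    w=np.array([ray(d,((p[1]+.5)/4-.5,(p[0]+.5)/4-.5),z)[:2] for p in c])*1000
    return cv2.minAreaRect(w.astype(np.float32))
def proj(d,P):
    return cv2.projectPoints(np.array(P,float).reshape(-1,3),np.array(d['rvec'],float),np.array(d['tvec'],float),np.array(d['mtx'],float),None)[0][:,0]
def big(d,n,x0,y0,x1,y1,pts=(),f=4):
    im=cv2.resize(d['pixels'][y0:y1,x0:x1],None,fx=f,fy=f,interpolation=cv2.INTER_CUBIC)
    for p in pts: cv2.drawMarker(im,(int((p[0]-x0+.5)*f),int((p[1]-y0+.5)*f)),(255,0,255),0,10,1)
    cv2.imwrite('pics/%s.png'%n,im)
def plates(cn='top',z=.012):
    "white-topped plates on the bench right of ramp"
    d=cam(cn); out=[]
    hsv=cv2.cvtColor(d['pixels'],cv2.COLOR_BGR2HSV)
    m=((hsv[...,2]>130)&(hsv[...,1]<60)).astype(np.uint8)
    n,l,st,ce=cv2.connectedComponentsWithStats(m)
    for i in range(1,n):
        if 80<st[i,4]<1500:
            r=rect(d,l==i,z); c=np.array(r[0])
            if 250<c[0]<800 and -600<c[1]<-100: out.append((np.round(c,1),np.round(r[1],1),round(r[2],1),st[i,4]))
    return out
E
python3 - <<'E'
from h import *
print(plates('top')); print(plates('side'))
for cn in ('top','side'):
    d=cam(cn); hsv=cv2.cvtColor(d['pixels'],cv2.COLOR_BGR2HSV); H,S,V=[hsv[...,i].astype(int) for i in range(3)]
    R=cv2.Rodrigues(np.array(d['rvec'],float))[0]; print(cn,'cam at',-R.T@np.array(d['tvec']).ravel())
    def comp(m):
        n,l,st,ce=cv2.connectedComponentsWithStats(m.astype(np.uint8)); i=1+np.argmax(st[1:,4]); return l==i
    print('mat',rect(d,comp((H>50)&(H<70)&(S>180)&(V>60)),.003))
    y=comp((H>20)&(H<32)&(S>120)&(V>120)); print('strip',rect(d,y,.008))
    r=masks_of(cn,'tray')
    if r: print('tray',r[0]['score'],rect(d,r[0]['region'],.008))
    for n,z in (('red',None),('green',None)):
        hit=((H<8)|(H>172))&(S>150)&(V>100) if n=='red' else (H>40)&(H<80)&(S>120)
        nn,l,st,ce=cv2.connectedComponentsWithStats(hit.astype(np.uint8))
        for i in range(1,nn):
            if st[i,4]>2:
                print(n,st[i],np.round(ray(d,ce[i][::-1],.008)[:2],4),np.round(ray(d,ce[i][::-1],.07)[:2],4))
    o=masks_of(cn,'pen_stand')
    if o: print('stand',rect(d,o[0]['region'],.05))
    om=(H>3)&(H<18)&(S>180)&(V>120); nn,l,st,ce=cv2.connectedComponentsWithStats(om.astype(np.uint8))
    for i in range(1,nn):
        if st[i,4]>5: print('orange',st[i],ray(d,ce[i][::-1],.12))
d=cam('top'); big(d,'t1',115,165,315,270)
E
```

```text
[(array([ 609.8, -249.3]), array([54.2, 63.9]), 67.0, np.int32(392)), (array([ 566.3, -387.3]), array([54.4, 64.1]), 66.9, np.int32(402)), (array([ 466.6, -246.3]), array([53.7, 64.1]), 56.4, np.int32(415)), (array([ 428.5, -392.6]), array([63.1, 55.2]), 19.3, np.int32(422)), (array([ 334.6, -197.4]), array([40.1, 43.5]), 0.7, np.int32(195)), (array([ 256.9, -504.9]), array([316.5,  18.1]), 75.6, np.int32(529))]
[(array([ 567.6, -381.3]), array([67.5, 67.4]), 67.6, np.int32(294)), (array([ 427.7, -386.3]), array([67.7, 69.4]), 19.8, np.int32(304)), (array([ 610.8, -244.3]), array([65.4, 67.2]), 66.6, np.int32(349)), (array([ 467.7, -241.6]), array([64.9, 68. ]), 55.9, np.int32(358)), (array([ 331.7, -209. ]), array([86.7, 41.3]), 80.0, np.int32(284)), (array([ 433.3, -106.1]), array([ 70.1, 172.5]), 5.8, np.int32(721))]
top cam at [ 0.33732379 -0.07142242  1.43011474]Traceback (most recent call last):
  File "<stdin>", line 8, in <module>
  File "<stdin>", line 7, in comp
    return _wrapfunc(a, 'argmax', axis=axis, out=out, **kwds)
    return bound(*args, **kwds)
ValueError: attempt to get argmax of an empty sequence
```

```bash
python3 - <<'E'
from h import *
d=cam('top'); print(cv2.cvtColor(d['pixels'],cv2.COLOR_BGR2HSV)[200,288],d['pixels'][200,288])
for cn in ('top','side'):
    d=cam(cn); hsv=cv2.cvtColor(d['pixels'],cv2.COLOR_BGR2HSV); H,S,V=[hsv[...,i].astype(int) for i in range(3)]
    R=cv2.Rodrigues(np.array(d['rvec'],float))[0]; print(cn,'cam at',-R.T@np.array(d['tvec']).ravel())
    def comps(m,mn):
        n,l,st,ce=cv2.connectedComponentsWithStats(m.astype(np.uint8))
        return [(l==i,st[i],ce[i]) for i in range(1,n) if st[i,4]>=mn]
    for m,s,c in comps((H>45)&(H<85)&(S>150)&(V>50),3):
        print('green',s,rect(d,m,.003) if s[4]>100 else np.round(ray(d,c[::-1],.008)[:2],4))
    for m,s,c in comps((H>20)&(H<32)&(S>120)&(V>120),60): print('yellow',s,rect(d,m,.008))
    for m,s,c in comps(((H<8)|(H>172))&(S>130)&(V>90),2): print('red',s,np.round(ray(d,c[::-1],.008)[:2],4),np.round(ray(d,c[::-1],.07)[:2],4))
    for n,z in (('tray',.008),('pen_stand',.05),('pen',.11)):
        for r in masks_of(cn,n)[:1]: print(n,r['score'],r['at'],rect(d,r['region'],z))
    if cn=='top': big(d,'t1',115,165,315,270)
E
```

```text
[ 68 140 175] [104 175  79]
top cam at [ 0.33732379 -0.07142242  1.43011474]
yellow [138 186  69  65 511] ((519.864013671875, 263.8201904296875), (165.8136749267578, 194.64515686035156), 7.162444591522217)
red [295 127   9  10  75] [ 0.7764 -0.0987] [ 0.7572 -0.0975]
red [307 235   5   1   5] [ 0.4752 -0.1294] [ 0.4691 -0.1268]
red [284 237   8   1   8] [ 0.4688 -0.0691] [ 0.4631 -0.0692]
red [295 236   7   1   7] [ 0.472  -0.0985] [ 0.4661 -0.0973]
red [272 238   8   1   8] [ 0.4656 -0.0354] [ 0.46  -0.037]
red [135 247   3   4  10] [0.4314 0.3551] [0.4273 0.3365]
tray 0.98 [216.0, 166.6] ((524.6144409179688, 277.7464904785156), (193.12303161621094, 234.63597106933594), 7.4536967277526855)
pen_stand 0.9 [194.0, 238.3] ((598.4551391601562, 74.29463195800781), (61.691078186035156, 62.21156311035156), 76.66251373291016)
pen 0.42 [184.1, 233.3] ((593.2276611328125, 74.1789321899414), (36.48928451538086, 28.136693954467773), 45.559906005859375)
side cam at [0.49542197 0.73100712 0.92110073]
green [ 238  205   71   38 2483] ((573.0750122070312, -67.53353118896484), (176.15533447265625, 127.42186737060547), 5.677748680114746)
green [241 306   2   2   4] [0.6174 0.1844]
yellow [244 302  84  88 929] ((519.4915161132812, 262.89617919921875), (165.40994262695312, 195.47457885742188), 7.140241622924805)
red [194 192  11  12 100] [ 0.776 -0.133] [ 0.757  -0.0744]
red [322 391   6   4  14] [0.4321 0.3555] [0.4364 0.381 ]
tray 0.71 [355.4, 281.3] ((524.1707153320312, 277.12042236328125), (193.74591064453125, 235.5477752685547), 7.824969291687012)
pen_stand 0.56 [264.0, 257.7] ((600.84814453125, 91.6005859375), (89.12062072753906, 69.75077056884766), 77.91226959228516)
pen 0.63 [354.8, 279.8] ((520.8963623046875, 327.85052490234375), (171.07476806640625, 209.9871368408203), 7.451120853424072)
```

View pics/t1.png

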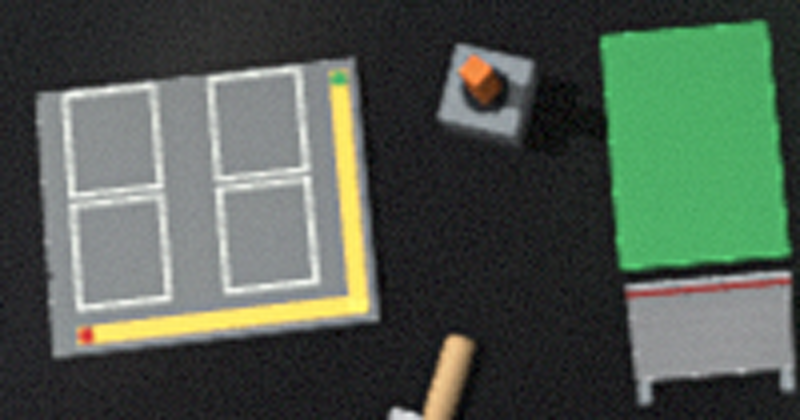

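```bash
cat >> h.py <<'E'
def to(x,y,z,yaw,base=None):
    "shift/turn (mm, deg) in tool axes from measured pose; assumes tool down"
    o=monitor.observe(); p=np.array(o['tool_pos']); r,pi,yw=o['eef_rot'] if base is None else base
    a=np.radians(yw); X=np.array([np.cos(a),np.sin(a)]); Y=np.array([np.sin(a),-np.cos(a)])
    e=np.array([x,y])-p[:2]; 
    t=-(((yaw-yw)+90)%180-90)
    return 'dx %.1f dy %.1f dz %.1f turn %.1f'%(e@X*1e3,e@Y*1e3,(p[2]-z)*1e3,t)
E
python3 - <<'E'
from h import *
print(to(.468,-.248,.1,146.3))
d=cam('top'); hsv=cv2.cvtColor(d['pixels'],cv2.COLOR_BGR2HSV); H,S,V=[hsv[...,i].astype(int) for i in range(3)]
def comps(m,mn):
    n,l,st,ce=cv2.connectedComponentsWithStats(m.astype(np.uint8))
    return [(l==i,st[i],ce[i]) for i in range(1,n) if st[i,4]>=mn]
for m,s,c in comps((H>55)&(H<80)&(S>100)&(V>80),300): print('mat',s,rect(d,m,.003))
r=masks_of('top','tray')[0]['region']; r=cv2.erode(r.astype(np.uint8),np.ones((5,5)))>0
lab=d['pixels'].astype(int); g=lab.min(2); print(np.median(g[r]))
w=(g>np.median(g[r])+35)&r&(S<50)
for m,s,c in comps(w,15): print('white',s,rect(d,m,.008))
pts=np.argwhere(w); W=np.array([ray(d,p,.008)[:2] for p in pts])*1e3; print(cv2.minAreaRect(W.astype(np.float32)))
for m,s,c in comps((H>3)&(H<18)&(S>150)&(V>120),10): print('orange',s,c,ray(d,c[::-1],.12))
E
```

```text
dx -514.0 dy -727.7 dz 136.7 turn 19.7
mat [ 473  140   52   84 2084] ((637.8157958984375, -668.6012573242188), (143.48948669433594, 234.1905059814453), 84.24173736572266)
mat [ 265  170   48   63 2564] ((572.99462890625, -69.60342407226562), (174.45008850097656, 124.57479858398438), 5.669715881347656)
138.0
white [167 183  28  56 330] ((541.2801513671875, 236.16195678710938), (156.298583984375, 70.85271453857422), 7.22755765914917)
white [130 187  28  56 331] ((528.0850219726562, 339.2978515625), (156.03819274902344, 70.87728881835938), 7.306575298309326)
((534.818603515625, 287.71820068359375), (154.3307647705078, 172.740234375), 7.290598392486572)
orange [132 101   4   9  20] [133.45 104.4 ] [0.8128254  0.35142852 0.12      ]
orange [230 179   8  10  41] [233.43902439 183.04878049] [0.59909598 0.07471106 0.12      ]
orange [135 247   4   4  10] [136.2 248.5] [0.42396962 0.32147839 0.12      ]
```

```bash
python3 -m creep '[{"dx":-40,"dy":-57,"dz":0,"turn":2},{"dx":-80,"dy":-113,"dz":0,"turn":4},{"dx":-120,"dy":-170,"dz":0,"turn":6},{"dx":-160,"dy":-227,"dz":0,"turn":8},{"dx":-200,"dy":-283,"dz":0,"turn":10},{"dx":-240,"dy":-340,"dz":0,"turn":12},{"dx":-280,"dy":-397,"dz":0,"turn":14},{"dx":-320,"dy":-453,"dz":0,"turn":16},{"dx":-360,"dy":-510,"dz":20,"turn":18},{"dx":-400,"dy":-567,"dz":40,"turn":19}]' 1 15
python3 - <<'E'
from h import *
print(to(.468,-.248,.1,146.3)); print(plates())
E
```

```text
time_s: 3.1
tool_pos: [0.371, -0.0002, 0.2134]
eef_rot: [179.9, 0.1, 147.0]
force: [1.1, 0.3, 0.0]
width: 0.088
gripper_force: 0.0
dx -216.4 dy -154.9 dz 113.4 turn 0.7
[(array([ 609.8, -249.3]), array([54.2, 63.9]), 67.0, np.int32(392)), (array([ 566.3, -387.3]), array([54.4, 64.1]), 66.9, np.int32(402)), (array([ 466.6, -246.3]), array([53.7, 64.1]), 56.4, np.int32(415)), (array([ 428.5, -392.6]), array([63.1, 55.2]), 19.3, np.int32(421)), (array([ 333.3, -198.8]), array([35.1, 37.5]), 90.0, np.int32(141)), (array([ 254.9, -514. ]), array([177.9,  18. ]), 75.9, np.int32(306))]
```

```bash
python3 -m creep '[{"dx":-30,"dy":-22,"dz":0},{"dx":-60,"dy":-44,"dz":10},{"dx":-90,"dy":-66,"dz":20},{"dx":-120,"dy":-88,"dz":40},{"dx":-150,"dy":-110,"dz":60},{"dx":-180,"dy":-132,"dz":80},{"dx":-205,"dy":-148,"dz":100},{"dx":-216,"dy":-155,"dz":113},{"dx":-216,"dy":-155,"dz":113},{"dx":-216,"dy":-155,"dz":113}]'
python3 -c "
from h import *
print(to(.468,-.248,.016,146.4))"
```

```text
dx -213.6 dy -147.8 dz 194.4 turn 0.1schema error: expected keys dx, dy, dz, turn
```

All four keys are required.

```bash
python3 -m creep '[{"dx":-30,"dy":-22,"dz":0,"turn":0},{"dx":-60,"dy":-44,"dz":10,"turn":0},{"dx":-90,"dy":-66,"dz":20,"turn":0},{"dx":-120,"dy":-88,"dz":40,"turn":0},{"dx":-150,"dy":-110,"dz":60,"turn":0},{"dx":-180,"dy":-130,"dz":80,"turn":0},{"dx":-205,"dy":-143,"dz":100,"turn":0},{"dx":-214,"dy":-148,"dz":110,"turn":0},{"dx":-214,"dy":-148,"dz":110,"turn":0},{"dx":-214,"dy":-148,"dz":110,"turn":0}]'
python3 -c "
from h import *
print(to(.468,-.248,.016,146.4))"
```

```text
time_s: 4.4
tool_pos: [0.4696, -0.238, 0.1039]
eef_rot: [180.0, 0.1, 147.1]
force: [0.4, -0.7, -0.4]
width: 0.0879
gripper_force: 0.0
dx -4.1 dy -9.3 dz 87.9 turn 0.7
```

```bash
python3 -m creep '[{"dx":-4,"dy":-9,"dz":20,"turn":1},{"dx":-4,"dy":-9,"dz":45,"turn":1},{"dx":-4,"dy":-9,"dz":65,"turn":1},{"dx":-4,"dy":-9,"dz":80,"turn":1},{"dx":-4,"dy":-9,"dz":87,"turn":1},{"dx":-4,"dy":-9,"dz":87,"turn":1}]'
python3 -m creep '[{"dx":0,"dy":0,"dz":0,"turn":0},{"dx":0,"dy":0,"dz":0,"turn":0},{"dx":0,"dy":0,"dz":0,"turn":0},{"dx":0,"dy":0,"dz":0,"turn":0},{"dx":0,"dy":0,"dz":0,"turn":0}]' 0 15
python3 -m creep '[{"dx":0,"dy":0,"dz":-10,"turn":0},{"dx":0,"dy":0,"dz":-30,"turn":0},{"dx":0,"dy":0,"dz":-60,"turn":0},{"dx":0,"dy":0,"dz":-90,"turn":0},{"dx":0,"dy":0,"dz":-120,"turn":0},{"dx":0,"dy":0,"dz":-130,"turn":0},{"dx":0,"dy":0,"dz":-130,"turn":0},{"dx":0,"dy":0,"dz":-130,"turn":0}]'
python3 -c "
from h import *
print(to(.488,-.077,.126,185.7))"
```

```text
time_s: 5.15
tool_pos: [0.468, -0.2485, 0.0159]
eef_rot: [-180.0, 0.0, 146.0]
force: [0.3, 0.3, -0.5]
width: 0.0875
gripper_force: 0.0
time_s: 5.78
tool_pos: [0.468, -0.2484, 0.016]
eef_rot: [180.0, 0.0, 146.0]
force: [-0.5, 0.9, 0.2]
width: 0.0499
gripper_force: 15.0
time_s: 6.78
tool_pos: [0.4674, -0.2481, 0.1445]
eef_rot: [-180.0, -0.1, 146.0]
force: [-1.0, 0.4, -0.6]
width: 0.0499
gripper_force: 15.0
dx 78.5 dy 153.4 dz 18.5 turn -39.7
```

```bash
python3 -m creep '[{"dx":8,"dy":15,"dz":0,"turn":-4},{"dx":20,"dy":38,"dz":0,"turn":-10},{"dx":34,"dy":66,"dz":0,"turn":-18},{"dx":48,"dy":94,"dz":0,"turn":-26},{"dx":62,"dy":122,"dz":0,"turn":-33},{"dx":72,"dy":142,"dz":5,"turn":-38},{"dx":78,"dy":153,"dz":15,"turn":-40},{"dx":78,"dy":153,"dz":18,"turn":-40},{"dx":78,"dy":153,"dz":18,"turn":-40}]'
python3 - <<'E'
from h import *
print(to(.488,-.077,.126,185.7)); d=cam('side'); big(d,'s1',180,150,380,290)
E
```

```text
time_s: 7.9
tool_pos: [0.4882, -0.0785, 0.127]
eef_rot: [180.0, -0.1, -174.1]
force: [0.2, -0.3, -1.1]
width: 0.0496
gripper_force: 15.0
dx 0.1 dy 1.5 dz 1.0 turn 0.2
```

View pics/s1.png

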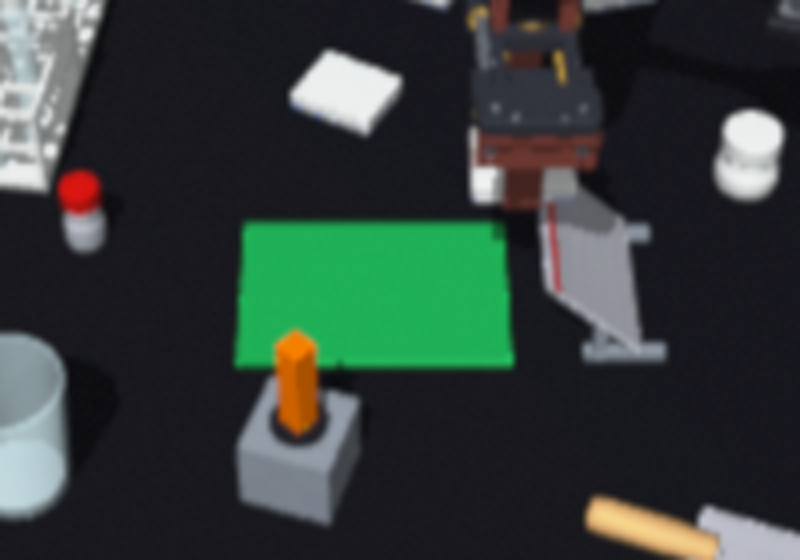

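The plate is held level, with its overhang even either side of the finger (crop px 470–578, finger 503–545), and it sits past the lip. I'll release it.

```bash
python3 -m creep '[{"dx":0,"dy":0,"dz":0,"turn":0},{"dx":0,"dy":0,"dz":0,"turn":0},{"dx":0,"dy":0,"dz":0,"turn":0},{"dx":0,"dy":0,"dz":0,"turn":0},{"dx":0,"dy":0,"dz":0,"turn":0},{"dx":0,"dy":0,"dz":0,"turn":0},{"dx":0,"dy":0,"dz":0,"turn":0},{"dx":0,"dy":0,"dz":0,"turn":0}]' 1
cat >> h.py <<'E'
def blue(cn='side',z=.015):
    d=cam(cn); hsv=cv2.cvtColor(d['pixels'],cv2.COLOR_BGR2HSV); H,S,V=[hsv[...,i].astype(int) for i in range(3)]
    n,l,st,ce=cv2.connectedComponentsWithStats(((H>95)&(H<130)&(S>110)&(V>70)).astype(np.uint8)); o=[]
    for i in range(1,n):
        if st[i,4]>40:
            r=rect(d,l==i,z); c=r[0]
            if 380<c[0]<800 and -300<c[1]<410: o.append((np.round(c,1),np.round(r[1],1),round(r[2],1),st[i,4]))
    return o
E
python3 - <<'E'
from h import *
print('side',blue('side'),'top',blue('top')); d=cam('side'); big(d,'s2',180,150,380,290)
E
```

```text
time_s: 8.95
tool_pos: [0.4887, -0.0779, 0.1278]
eef_rot: [-180.0, -0.0, -174.0]
force: [0.3, -0.8, -0.4]
width: 0.088
gripper_force: 0.0
side [(array([528.6, -74.7]), array([62.1, 49.9]), 5.6, np.int32(360))] top []
```

View pics/s2.png

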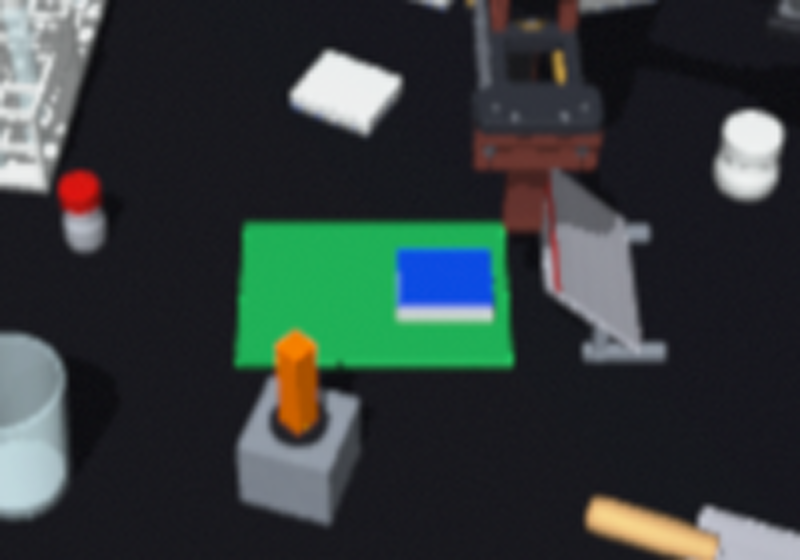

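The plate turned over and lies flat, blue up, on the mat (crop px 395–495, 250–320). Next I'll pick it up.

```bash
python3 -c "
from h import *
print(to(.529,-.0745,.0195,185.7))"
```

```text
dx -40.5 dy -0.8 dz 108.3 turn 0.3
```

```bash
python3 -m creep '[{"dx":-20,"dy":-1,"dz":5,"turn":0},{"dx":-40,"dy":-1,"dz":25,"turn":0},{"dx":-40,"dy":-1,"dz":50,"turn":0},{"dx":-40,"dy":-1,"dz":75,"turn":0},{"dx":-40,"dy":-1,"dz":95,"turn":0},{"dx":-40,"dy":-1,"dz":107,"turn":0},{"dx":-40,"dy":-1,"dz":108,"turn":0}]'
python3 -m creep '[{"dx":0,"dy":0,"dz":0,"turn":0},{"dx":0,"dy":0,"dz":0,"turn":0},{"dx":0,"dy":0,"dz":0,"turn":0},{"dx":0,"dy":0,"dz":0,"turn":0},{"dx":0,"dy":0,"dz":0,"turn":0}]' 0 15
python3 -m creep '[{"dx":0,"dy":0,"dz":-10,"turn":0},{"dx":0,"dy":0,"dz":-30,"turn":0},{"dx":0,"dy":0,"dz":-60,"turn":0},{"dx":0,"dy":0,"dz":-95,"turn":0},{"dx":0,"dy":0,"dz":-130,"turn":0},{"dx":0,"dy":0,"dz":-160,"turn":0},{"dx":0,"dy":0,"dz":-170,"turn":0},{"dx":0,"dy":0,"dz":-170,"turn":0},{"dx":0,"dy":0,"dz":-170,"turn":0}]'
python3 -c "
from h import *
print(to(.5678,.3444,.08,187.25))"
```

```text
time_s: 9.98
tool_pos: [0.5282, -0.0747, 0.0191]
eef_rot: [180.0, -0.1, -174.0]
force: [-1.3, -0.6, 1.0]
width: 0.0879
gripper_force: 0.0
time_s: 10.6
tool_pos: [0.5287, -0.0748, 0.0202]
eef_rot: [-180.0, 0.0, -174.0]
force: [-0.8, -0.1, 0.9]
width: 0.0502
gripper_force: 15.0
time_s: 11.72
tool_pos: [0.528, -0.0746, 0.1883]
eef_rot: [180.0, -0.1, -174.0]
force: [0.5, -0.0, -0.7]
width: 0.0498
gripper_force: 15.0
dx -83.6 dy 412.5 dz 108.3 turn -1.2
```

```bash
python3 -m creep '[{"dx":-5,"dy":25,"dz":0,"turn":0},{"dx":-14,"dy":70,"dz":0,"turn":0},{"dx":-25,"dy":125,"dz":0,"turn":0},{"dx":-36,"dy":180,"dz":0,"turn":0},{"dx":-47,"dy":235,"dz":0,"turn":0},{"dx":-58,"dy":290,"dz":10,"turn":-1},{"dx":-70,"dy":345,"dz":40,"turn":-1},{"dx":-80,"dy":390,"dz":70,"turn":-1},{"dx":-84,"dy":412,"dz":95,"turn":-1},{"dx":-84,"dy":412,"dz":108,"turn":-1}]'
python3 -m creep '[{"dx":0,"dy":0,"dz":0,"turn":0},{"dx":0,"dy":0,"dz":0,"turn":0}]'
python3 -c "
from h import *
print(to(.5678,.3444,.025,187.25), plates())"
```

```text
time_s: 12.98
tool_pos: [0.5669, 0.3445, 0.0775]
eef_rot: [-179.9, -0.3, -172.8]
force: [1.0, -0.0, -1.4]
width: 0.0497
gripper_force: 15.0
time_s: 13.22
tool_pos: [0.5695, 0.3428, 0.0832]
eef_rot: [180.0, 0.1, -173.0]
force: [-0.8, 0.4, -0.9]
width: 0.0498
gripper_force: 15.0
dx 1.5 dy 1.8 dz 58.2 turn -0.3 [(array([ 609.9, -249.3]), array([54.2, 64. ]), 67.0, np.int32(393)), (array([ 566.3, -387.3]), array([54.4, 64.1]), 66.9, np.int32(402)), (array([ 428.5, -392.6]), array([63.1, 55.2]), 19.3, np.int32(421)), (array([ 334.6, -197.4]), array([40.1, 43.5]), 0.7, np.int32(195)), (array([ 262.2, -482.5]), array([270.6,  17.3]), 75.6, np.int32(469))]
```

```bash
python3 -m creep '[{"dx":1,"dy":2,"dz":15,"turn":0},{"dx":1,"dy":2,"dz":35,"turn":0},{"dx":1,"dy":2,"dz":48,"turn":0},{"dx":1,"dy":2,"dz":55,"turn":0},{"dx":1,"dy":2,"dz":57,"turn":0},{"dx":1,"dy":2,"dz":57,"turn":0}]'
python3 -m creep '[{"dx":0,"dy":0,"dz":0,"turn":0},{"dx":0,"dy":0,"dz":0,"turn":0},{"dx":0,"dy":0,"dz":0,"turn":0}]' 0.8
python3 -m creep '[{"dx":0,"dy":0,"dz":-15,"turn":0},{"dx":0,"dy":0,"dz":-50,"turn":0},{"dx":0,"dy":0,"dz":-90,"turn":0},{"dx":0,"dy":0,"dz":-130,"turn":0},{"dx":0,"dy":0,"dz":-145,"turn":0},{"dx":0,"dy":0,"dz":-145,"turn":0},{"dx":0,"dy":0,"dz":-145,"turn":0}]' 1
python3 -c "
from h import *
print(to(.6115,-.2505,.1,157), blue('side',.02),blue('top',.02))"
```

```text
time_s: 14.02
tool_pos: [0.5678, 0.3459, 0.025]
eef_rot: [180.0, 0.0, -173.0]
force: [-0.2, 0.6, -1.4]
width: 0.0499
gripper_force: 15.0
time_s: 14.4
tool_pos: [0.5677, 0.3457, 0.025]
eef_rot: [180.0, 0.0, -173.0]
force: [-0.1, 0.1, 0.4]
width: 0.07
gripper_force: 0.0
time_s: 15.28
tool_pos: [0.567, 0.3454, 0.1675]
eef_rot: [-179.9, -0.2, -173.0]
force: [-0.8, 0.0, -0.0]
width: 0.0878
gripper_force: 0.0
dx 28.8 dy -596.8 dz 67.5 turn 30.0 [(array([567.8, 348.3]), array([61.8, 45. ]), 7.7, np.int32(629))] [(array([560.7, 344. ]), array([46.5, 50.3]), 3.1, np.int32(262))]
```

```bash
python3 -m creep '[{"dx":2,"dy":-30,"dz":0,"turn":2},{"dx":5,"dy":-85,"dz":0,"turn":5},{"dx":8,"dy":-143,"dz":0,"turn":8},{"dx":10,"dy":-201,"dz":0,"turn":11},{"dx":13,"dy":-259,"dz":0,"turn":14},{"dx":16,"dy":-317,"dz":0,"turn":17},{"dx":19,"dy":-375,"dz":0,"turn":20},{"dx":21,"dy":-433,"dz":0,"turn":23},{"dx":24,"dy":-490,"dz":0,"turn":26},{"dx":26,"dy":-540,"dz":10,"turn":28}]'
python3 -m creep '[{"dx":-24,"dy":-53,"dz":20,"turn":2},{"dx":-24,"dy":-53,"dz":50,"turn":2},{"dx":-24,"dy":-53,"dz":55,"turn":2},{"dx":-24,"dy":-53,"dz":55,"turn":2}]'
python3 -c "
from h import *
print(to(.6115,-.2505,.016,157), plates('side'))"
```

```text
time_s: 16.62
tool_pos: [0.6076, -0.1956, 0.1592]
eef_rot: [-180.0, -0.0, 158.9]
force: [0.5, -0.5, -0.6]
width: 0.0877
gripper_force: 0.0
time_s: 17.12
tool_pos: [0.6111, -0.2508, 0.1044]
eef_rot: [180.0, -0.1, 157.1]
force: [-0.0, 0.6, 0.5]
width: 0.0877
gripper_force: 0.0
dx -0.2 dy 0.4 dz 88.4 turn 0.1 [(array([ 563.9, -379.6]), array([65.6, 59.2]), 66.9, np.int32(207)), (array([ 428.9, -381.9]), array([63.1, 61.7]), 20.3, np.int32(247)), (array([ 610.9, -244. ]), array([65.3, 67.1]), 68.2, np.int32(335)), (array([ 331.7, -209. ]), array([86.7, 41.3]), 80.0, np.int32(284)), (array([ 433.2, -106.1]), array([ 69.8, 172.4]), 5.7, np.int32(714))]
```

```bash
python3 -m creep '[{"dx":0,"dy":0,"dz":25,"turn":0},{"dx":0,"dy":0,"dz":50,"turn":0},{"dx":0,"dy":0,"dz":70,"turn":0},{"dx":0,"dy":0,"dz":83,"turn":0},{"dx":0,"dy":0,"dz":88,"turn":0},{"dx":0,"dy":0,"dz":88,"turn":0}]'
python3 -m creep '[{"dx":0,"dy":0,"dz":0,"turn":0},{"dx":0,"dy":0,"dz":0,"turn":0},{"dx":0,"dy":0,"dz":0,"turn":0},{"dx":0,"dy":0,"dz":0,"turn":0},{"dx":0,"dy":0,"dz":0,"turn":0}]' 0 15
python3 -m creep '[{"dx":0,"dy":0,"dz":-10,"turn":0},{"dx":0,"dy":0,"dz":-35,"turn":0},{"dx":0,"dy":0,"dz":-70,"turn":0},{"dx":0,"dy":0,"dz":-105,"turn":0},{"dx":0,"dy":0,"dz":-125,"turn":0},{"dx":0,"dy":0,"dz":-130,"turn":0},{"dx":0,"dy":0,"dz":-130,"turn":0}]'
python3 -m creep '[{"dx":15,"dy":9,"dz":0,"turn":-3},{"dx":42,"dy":26,"dz":0,"turn":-7},{"dx":75,"dy":46,"dz":0,"turn":-12},{"dx":110,"dy":68,"dz":0,"turn":-17},{"dx":140,"dy":86,"dz":0,"turn":-22},{"dx":165,"dy":102,"dz":5,"turn":-26},{"dx":180,"dy":111,"dz":15,"turn":-29},{"dx":181,"dy":111,"dz":19,"turn":-29},{"dx":181,"dy":111,"dz":19,"turn":-29},{"dx":181,"dy":111,"dz":19,"turn":-29}]'
python3 -c "
from h import *
print(to(.488,-.077,.126,185.7))"
```

```text
time_s: 17.92
tool_pos: [0.6115, -0.2516, 0.0171]
eef_rot: [-180.0, 0.0, 157.0]
force: [0.5, -0.5, 0.6]
width: 0.0878
gripper_force: 0.0
time_s: 18.55
tool_pos: [0.6114, -0.2514, 0.017]
eef_rot: [180.0, 0.0, 157.0]
force: [0.4, 0.4, 0.4]
width: 0.0503
gripper_force: 15.0
time_s: 19.42
tool_pos: [0.6111, -0.2514, 0.1458]
eef_rot: [180.0, -0.1, 157.0]
force: [-0.3, 0.1, -1.3]
width: 0.0499
gripper_force: 15.0
time_s: 20.68
tool_pos: [0.4883, -0.0793, 0.1278]
eef_rot: [-180.0, -0.0, -174.0]
force: [-0.4, 0.5, -0.4]
width: 0.05
gripper_force: 15.0
dx 0.1 dy 2.3 dz 1.8 turn 0.3
```

```bash
python3 -m creep '[{"dx":0,"dy":0,"dz":1,"turn":0},{"dx":0,"dy":0,"dz":1,"turn":0},{"dx":0,"dy":0,"dz":1,"turn":0},{"dx":0,"dy":0,"dz":1,"turn":0},{"dx":0,"dy":0,"dz":1,"turn":0},{"dx":0,"dy":0,"dz":1,"turn":0},{"dx":0,"dy":0,"dz":1,"turn":0},{"dx":0,"dy":0,"dz":1,"turn":0}]' 1
python3 -c "
from h import *
b=blue('side',.015);print(b, blue('top',.02),plates())
for r in b:
  if r[0][1]<50: print(to(r[0][0]/1e3,r[0][1]/1e3,.0195,r[2]+(90 if r[1][0]<r[1][1] else 0)))"
```

```text
time_s: 21.68
tool_pos: [0.488, -0.0787, 0.1268]
eef_rot: [180.0, -0.0, -174.0]
force: [0.0, -0.5, -0.3]
width: 0.0882
gripper_force: 0.0
[(array([528.6, -74.7]), array([62.1, 49.9]), 5.6, np.int32(361)), (array([569.2, 343.8]), array([62.4, 51.1]), 5.8, np.int32(800))] [(array([568. , 344.8]), array([62.6, 51.1]), 7.1, np.int32(363))] [(array([ 566.3, -387.3]), array([54.4, 64.1]), 66.9, np.int32(402)), (array([ 428.9, -392.5]), array([60.3, 49.8]), 19.3, np.int32(355)), (array([ 334.6, -197.4]), array([40.1, 43.5]), 0.7, np.int32(195)), (array([ 254.7, -512.5]), array([229.7,  17.6]), 75.6, np.int32(375))]
dx -40.8 dy -0.3 dz 107.3 turn 0.4
```

```bash
python3 -m creep '[{"dx":-20,"dy":0,"dz":5,"turn":0},{"dx":-41,"dy":0,"dz":25,"turn":0},{"dx":-41,"dy":0,"dz":50,"turn":0},{"dx":-41,"dy":0,"dz":75,"turn":0},{"dx":-41,"dy":0,"dz":95,"turn":0},{"dx":-41,"dy":0,"dz":106,"turn":0},{"dx":-41,"dy":0,"dz":107,"turn":0}]'
python3 -m creep '[{"dx":0,"dy":0,"dz":0,"turn":0},{"dx":0,"dy":0,"dz":0,"turn":0},{"dx":0,"dy":0,"dz":0,"turn":0},{"dx":0,"dy":0,"dz":0,"turn":0},{"dx":0,"dy":0,"dz":0,"turn":0}]' 0 15
python3 -m creep '[{"dx":0,"dy":0,"dz":-10,"turn":0},{"dx":0,"dy":0,"dz":-30,"turn":0},{"dx":0,"dy":0,"dz":-60,"turn":0},{"dx":0,"dy":0,"dz":-95,"turn":0},{"dx":0,"dy":0,"dz":-130,"turn":0},{"dx":0,"dy":0,"dz":-160,"turn":0},{"dx":0,"dy":0,"dz":-170,"turn":0},{"dx":0,"dy":0,"dz":-170,"turn":0}]'
python3 -m creep '[{"dx":-6,"dy":20,"dz":0,"turn":0},{"dx":-15,"dy":55,"dz":0,"turn":0},{"dx":-27,"dy":100,"dz":0,"turn":0},{"dx":-40,"dy":150,"dz":0,"turn":0},{"dx":-54,"dy":200,"dz":0,"turn":0},{"dx":-68,"dy":250,"dz":10,"turn":-1},{"dx":-79,"dy":288,"dz":40,"turn":-1},{"dx":-85,"dy":308,"dz":75,"turn":-1},{"dx":-85,"dy":308,"dz":108,"turn":-1},{"dx":-85,"dy":308,"dz":108,"turn":-1}]'
python3 -m creep '[{"dx":0,"dy":0,"dz":0,"turn":0}]'
python3 -c "
from h import *
print(to(.581,.2412,.0255,187.25))"
```

```text
time_s: 22.7
tool_pos: [0.5284, -0.0743, 0.0193]
eef_rot: [180.0, -0.1, -174.0]
force: [0.1, 0.7, 0.4]
width: 0.0879
gripper_force: 0.0
time_s: 23.32
tool_pos: [0.5289, -0.0744, 0.0201]
eef_rot: [-180.0, 0.0, -174.0]
force: [0.2, 0.5, 1.8]
width: 0.0501
gripper_force: 15.0
time_s: 24.32
tool_pos: [0.529, -0.0744, 0.1907]
eef_rot: [-180.0, 0.1, -174.0]
force: [0.3, -0.4, -0.9]
width: 0.0499
gripper_force: 15.0
time_s: 25.58
tool_pos: [0.578, 0.2401, 0.0761]
eef_rot: [-179.9, -0.6, -172.9]
force: [-0.3, 0.6, -0.5]
width: 0.0499
gripper_force: 15.0
time_s: 25.7
tool_pos: [0.581, 0.2406, 0.0824]
eef_rot: [-180.0, 0.0, -173.0]
force: [-0.5, -0.3, -1.2]
width: 0.0501
gripper_force: 15.0
dx -0.0 dy 0.6 dz 56.9 turn -0.2
```

```bash
python3 -m creep '[{"dx":0,"dy":0,"dz":15,"turn":0},{"dx":0,"dy":0,"dz":35,"turn":0},{"dx":0,"dy":0,"dz":48,"turn":0},{"dx":0,"dy":0,"dz":55,"turn":0},{"dx":0,"dy":0,"dz":57,"turn":0},{"dx":0,"dy":0,"dz":57,"turn":0}]'
python3 -m creep '[{"dx":0,"dy":0,"dz":0,"turn":0},{"dx":0,"dy":0,"dz":0,"turn":0},{"dx":0,"dy":0,"dz":0,"turn":0}]' 0.8
python3 -m creep '[{"dx":0,"dy":0,"dz":-15,"turn":0},{"dx":0,"dy":0,"dz":-50,"turn":0},{"dx":0,"dy":0,"dz":-90,"turn":0},{"dx":0,"dy":0,"dz":-130,"turn":0},{"dx":0,"dy":0,"dz":-145,"turn":0},{"dx":0,"dy":0,"dz":-145,"turn":0}]' 1
python3 -m creep '[{"dx":4,"dy":-30,"dz":0,"turn":2},{"dx":12,"dy":-85,"dz":0,"turn":5},{"dx":21,"dy":-143,"dz":0,"turn":8},{"dx":29,"dy":-201,"dz":0,"turn":11},{"dx":37,"dy":-259,"dz":0,"turn":14},{"dx":46,"dy":-317,"dz":0,"turn":17},{"dx":54,"dy":-375,"dz":0,"turn":20},{"dx":63,"dy":-433,"dz":0,"turn":23},{"dx":71,"dy":-490,"dz":0,"turn":26},{"dx":78,"dy":-540,"dz":10,"turn":28}]'
python3 -m creep '[{"dx":0,"dy":0,"dz":0,"turn":0},{"dx":0,"dy":0,"dz":0,"turn":0}]'
python3 -c "
from h import *
print(to(.5675,-.389,.1,157),plates(),blue('side',.02),blue('top',.02))"
```

```text
time_s: 26.45
tool_pos: [0.5812, 0.2409, 0.0251]
eef_rot: [180.0, 0.0, -173.0]
force: [0.5, 0.6, -0.8]
width: 0.05
gripper_force: 15.0
time_s: 26.82
tool_pos: [0.5811, 0.2409, 0.025]
eef_rot: [180.0, 0.0, -173.0]
force: [0.7, 0.5, -0.1]
width: 0.0702
gripper_force: 0.0
time_s: 27.58
tool_pos: [0.5814, 0.241, 0.1711]
eef_rot: [180.0, 0.1, -173.0]
force: [0.2, -0.2, 0.9]
width: 0.0879
gripper_force: 0.0
time_s: 28.82
tool_pos: [0.5688, -0.3066, 0.1578]
eef_rot: [180.0, -0.1, 158.9]
force: [1.0, -0.6, 0.1]
width: 0.0875
gripper_force: 0.0
time_s: 29.08
tool_pos: [0.5691, -0.3039, 0.1578]
eef_rot: [179.9, -0.2, 159.0]
force: [-0.4, 0.3, 1.3]
width: 0.0877
gripper_force: 0.0
dx -29.0 dy -80.1 dz 57.8 turn 2.0 [(array([ 618.1, -289.9]), array([ 29.2, 121.9]), 58.5, np.int32(332)), (array([ 621.4, -344.4]), array([72.3, 27.6]), 24.1, np.int32(132)), (array([ 542.9, -411.5]), array([ 85.9, 100.2]), 26.6, np.int32(439)), (array([ 290.1, -374.5]), array([47.3, 17.3]), 74.2, np.int32(87))] [(array([581.8, 240.5]), array([62.9, 50. ]), 5.4, np.int32(651)), (array([568.8, 345.9]), array([62.1, 50.8]), 5.8, np.int32(800))] [(array([581. , 240.2]), array([62.6, 52.7]), 7.1, np.int32(373)), (array([568. , 344.8]), array([62.6, 51.1]), 7.1, np.int32(364))]
```

```bash
python3 -m creep '[{"dx":-10,"dy":-28,"dz":10,"turn":1},{"dx":-20,"dy":-55,"dz":25,"turn":2},{"dx":-29,"dy":-80,"dz":45,"turn":2},{"dx":-29,"dy":-80,"dz":55,"turn":2},{"dx":-29,"dy":-80,"dz":55,"turn":2},{"dx":-29,"dy":-80,"dz":55,"turn":2}]'
python3 -c "
from h import *
print(to(.5675,-.389,.016,157),plates('side'))
d=cam('side'); big(d,'s3',220,100,380,220,f=5)"
```

```text
time_s: 29.98
tool_pos: [0.5689, -0.3886, 0.1062]
eef_rot: [-180.0, 0.1, 157.1]
force: [0.7, 1.1, 0.4]
width: 0.0876
gripper_force: 0.0
dx 1.1 dy -0.9 dz 90.2 turn 0.1 [(array([ 567.5, -381.2]), array([67.4, 67.4]), 68.4, np.int32(283)), (array([ 427.7, -386.3]), array([67.7, 69.4]), 19.8, np.int32(303)), (array([ 331.7, -209. ]), array([86.7, 41.3]), 80.0, np.int32(284)), (array([ 433.2, -106.1]), array([ 69.9, 172.5]), 5.8, np.int32(717))]
```

View pics/s3.png

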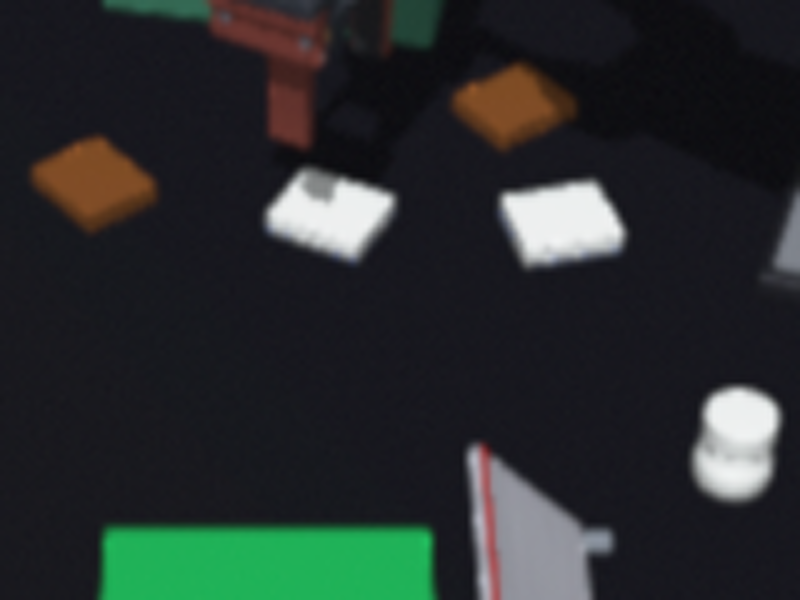

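Both remaining plates are where they were measured (crop px (330,215) and (560,220)), and the gripper is above the first one.

```bash
python3 -m creep '[{"dx":1,"dy":-1,"dz":25,"turn":0},{"dx":1,"dy":-1,"dz":50,"turn":0},{"dx":1,"dy":-1,"dz":70,"turn":0},{"dx":1,"dy":-1,"dz":84,"turn":0},{"dx":1,"dy":-1,"dz":90,"turn":0},{"dx":1,"dy":-1,"dz":90,"turn":0}]'
python3 -m creep '[{"dx":0,"dy":0,"dz":0,"turn":0},{"dx":0,"dy":0,"dz":0,"turn":0},{"dx":0,"dy":0,"dz":0,"turn":0},{"dx":0,"dy":0,"dz":0,"turn":0},{"dx":0,"dy":0,"dz":0,"turn":0}]' 0 15
python3 -m creep '[{"dx":0,"dy":0,"dz":-10,"turn":0},{"dx":0,"dy":0,"dz":-35,"turn":0},{"dx":0,"dy":0,"dz":-70,"turn":0},{"dx":0,"dy":0,"dz":-105,"turn":0},{"dx":0,"dy":0,"dz":-125,"turn":0},{"dx":0,"dy":0,"dz":-130,"turn":0},{"dx":0,"dy":0,"dz":-130,"turn":0}]'
python3 -m creep '[{"dx":12,"dy":16,"dz":0,"turn":-2},{"dx":35,"dy":46,"dz":0,"turn":-5},{"dx":62,"dy":82,"dz":0,"turn":-9},{"dx":90,"dy":118,"dz":0,"turn":-14},{"dx":118,"dy":154,"dz":0,"turn":-19},{"dx":146,"dy":191,"dz":0,"turn":-24},{"dx":172,"dy":226,"dz":3,"turn":-28},{"dx":190,"dy":249,"dz":10,"turn":-29},{"dx":195,"dy":256,"dz":19,"turn":-29},{"dx":195,"dy":256,"dz":19,"turn":-29}]'
python3 -m creep '[{"dx":0,"dy":0,"dz":0,"turn":0},{"dx":0,"dy":0,"dz":0,"turn":0}]'
python3 -c "
from h import *
print(to(.488,-.0775,.126,185.7))"
```

```text
time_s: 30.82
tool_pos: [0.5671, -0.3905, 0.0155]
eef_rot: [-180.0, 0.1, 157.0]
force: [0.2, -1.0, -0.2]
width: 0.0879
gripper_force: 0.0
time_s: 31.45
tool_pos: [0.5669, -0.3901, 0.0149]
eef_rot: [180.0, 0.0, 157.0]
force: [-0.1, 1.0, 0.1]
width: 0.0498
gripper_force: 15.0
time_s: 32.33
tool_pos: [0.5665, -0.3901, 0.1438]
eef_rot: [180.0, -0.1, 157.0]
force: [0.2, -0.0, -2.2]
width: 0.0498
gripper_force: 15.0
time_s: 33.58
tool_pos: [0.4863, -0.0784, 0.1238]
eef_rot: [180.0, -0.2, -174.0]
force: [0.0, 0.5, -0.5]
width: 0.0497
gripper_force: 15.0
time_s: 33.83
tool_pos: [0.4874, -0.0794, 0.126]
eef_rot: [-180.0, 0.0, -174.0]
force: [-0.8, -0.4, -0.3]
width: 0.0497
gripper_force: 15.0
dx -0.8 dy 1.8 dz -0.0 turn 0.3
```

```bash
python3 -m creep '[{"dx":-1,"dy":1,"dz":0,"turn":0},{"dx":-1,"dy":1,"dz":0,"turn":0}]'
python3 -m creep '[{"dx":0,"dy":0,"dz":0,"turn":0},{"dx":0,"dy":0,"dz":0,"turn":0},{"dx":0,"dy":0,"dz":0,"turn":0},{"dx":0,"dy":0,"dz":0,"turn":0},{"dx":0,"dy":0,"dz":0,"turn":0},{"dx":0,"dy":0,"dz":0,"turn":0},{"dx":0,"dy":0,"dz":0,"turn":0},{"dx":0,"dy":0,"dz":0,"turn":0}]' 1
python3 -c "
from h import *
b=blue('side',.015);print(b, blue('top',.02),plates())
for r in b:
  if r[0][1]<50: print(to(r[0][0]/1e3,r[0][1]/1e3,.0195,r[2]+(90 if r[1][0]<r[1][1] else 0)))"
```

```text
time_s: 34.08
tool_pos: [0.4882, -0.0776, 0.126]
eef_rot: [-180.0, 0.0, -174.0]
force: [0.0, 0.2, -1.1]
width: 0.0499
gripper_force: 15.0
time_s: 35.08
tool_pos: [0.488, -0.0774, 0.1258]
eef_rot: [180.0, -0.0, -174.0]
force: [0.1, 0.0, 0.6]
width: 0.0877
gripper_force: 0.0
[(array([531.2, -74.5]), array([62. , 49.9]), 5.6, np.int32(339)), (array([582.3, 237.8]), array([63.2, 50.3]), 5.4, np.int32(652)), (array([569.2, 343.8]), array([62.4, 51.1]), 5.8, np.int32(800))] [(array([581.1, 240. ]), array([62.7, 53. ]), 6.5, np.int32(376)), (array([568.6, 344.4]), array([62.5, 50.2]), 3.4, np.int32(364))] [(array([ 428.9, -392.5]), array([60.3, 49.9]), 19.3, np.int32(359)), (array([ 334.6, -197.4]), array([40.1, 43.5]), 0.7, np.int32(194)), (array([ 256.7, -504.4]), array([213. ,  17.6]), 75.6, np.int32(364))]
dx -43.3 dy -1.7 dz 106.3 turn 0.4
```

```bash
python3 -m creep '[{"dx":-20,"dy":-1,"dz":5,"turn":0},{"dx":-43,"dy":-2,"dz":25,"turn":0},{"dx":-43,"dy":-2,"dz":50,"turn":0},{"dx":-43,"dy":-2,"dz":75,"turn":0},{"dx":-43,"dy":-2,"dz":95,"turn":0},{"dx":-43,"dy":-2,"dz":105,"turn":0},{"dx":-43,"dy":-2,"dz":106,"turn":0}]'
python3 -m creep '[{"dx":0,"dy":0,"dz":0,"turn":0},{"dx":0,"dy":0,"dz":0,"turn":0},{"dx":0,"dy":0,"dz":0,"turn":0},{"dx":0,"dy":0,"dz":0,"turn":0},{"dx":0,"dy":0,"dz":0,"turn":0}]' 0 15
python3 -m creep '[{"dx":0,"dy":0,"dz":-10,"turn":0},{"dx":0,"dy":0,"dz":-30,"turn":0},{"dx":0,"dy":0,"dz":-60,"turn":0},{"dx":0,"dy":0,"dz":-95,"turn":0},{"dx":0,"dy":0,"dz":-130,"turn":0},{"dx":0,"dy":0,"dz":-160,"turn":0},{"dx":0,"dy":0,"dz":-170,"turn":0},{"dx":0,"dy":0,"dz":-170,"turn":0}]'
python3 -m creep '[{"dx":0,"dy":20,"dz":0,"turn":0},{"dx":0,"dy":55,"dz":0,"turn":0},{"dx":-1,"dy":100,"dz":0,"turn":0},{"dx":-1,"dy":150,"dz":0,"turn":0},{"dx":-2,"dy":200,"dz":0,"turn":0},{"dx":-2,"dy":250,"dz":10,"turn":-1},{"dx":-3,"dy":288,"dz":40,"turn":-1},{"dx":-3,"dy":307,"dz":75,"turn":-1},{"dx":-3,"dy":307,"dz":108,"turn":-1},{"dx":-3,"dy":307,"dz":108,"turn":-1}]'
python3 -m creep '[{"dx":0,"dy":0,"dz":0,"turn":0}]'
python3 -c "
from h import *
print(to(.5016,.2311,.0255,187.25))"
```

```text
time_s: 36.1
tool_pos: [0.5307, -0.0748, 0.0194]
eef_rot: [180.0, -0.0, -174.0]
force: [0.3, -0.1, 0.1]
width: 0.0878
gripper_force: 0.0
time_s: 36.72
tool_pos: [0.5311, -0.0747, 0.0201]
eef_rot: [180.0, 0.0, -174.0]
force: [-0.4, 0.8, 1.3]
width: 0.0495
gripper_force: 15.0
time_s: 37.72
tool_pos: [0.5312, -0.0749, 0.1907]
eef_rot: [-180.0, 0.1, -174.0]
force: [-0.7, -0.3, -2.2]
width: 0.0496
gripper_force: 15.0
time_s: 38.98
tool_pos: [0.4983, 0.231, 0.0771]
eef_rot: [-179.9, -0.5, -172.9]
force: [0.5, -0.1, -0.6]
width: 0.0501
gripper_force: 15.0
time_s: 39.1
tool_pos: [0.5015, 0.2312, 0.0825]
eef_rot: [180.0, 0.0, -173.0]
force: [0.4, -0.7, -0.4]
width: 0.0499
gripper_force: 15.0
dx -0.1 dy -0.1 dz 57.0 turn -0.2
```

```bash
python3 -m creep '[{"dx":0,"dy":0,"dz":15,"turn":0},{"dx":0,"dy":0,"dz":35,"turn":0},{"dx":0,"dy":0,"dz":48,"turn":0},{"dx":0,"dy":0,"dz":55,"turn":0},{"dx":0,"dy":0,"dz":57,"turn":0},{"dx":0,"dy":0,"dz":57,"turn":0}]'
python3 -m creep '[{"dx":0,"dy":0,"dz":0,"turn":0},{"dx":0,"dy":0,"dz":0,"turn":0},{"dx":0,"dy":0,"dz":0,"turn":0}]' 0.8
python3 -m creep '[{"dx":0,"dy":0,"dz":-15,"turn":0},{"dx":0,"dy":0,"dz":-50,"turn":0},{"dx":0,"dy":0,"dz":-90,"turn":0},{"dx":0,"dy":0,"dz":-130,"turn":0},{"dx":0,"dy":0,"dz":-145,"turn":0},{"dx":0,"dy":0,"dz":-145,"turn":0}]' 1
python3 -m creep '[{"dx":7,"dy":-30,"dz":0,"turn":9},{"dx":17,"dy":-70,"dz":0,"turn":19},{"dx":27,"dy":-110,"dz":0,"turn":29},{"dx":37,"dy":-150,"dz":0,"turn":39},{"dx":46,"dy":-190,"dz":0,"turn":49},{"dx":56,"dy":-230,"dz":0,"turn":59},{"dx":66,"dy":-270,"dz":0,"turn":69},{"dx":75,"dy":-310,"dz":0,"turn":79},{"dx":85,"dy":-350,"dz":0,"turn":89},{"dx":87,"dy":-360,"dz":0,"turn":95}]'
python3 -m creep '[{"dx":0,"dy":0,"dz":0,"turn":9},{"dx":0,"dy":0,"dz":0,"turn":19},{"dx":0,"dy":0,"dz":0,"turn":29},{"dx":0,"dy":0,"dz":0,"turn":39},{"dx":0,"dy":0,"dz":0,"turn":49},{"dx":0,"dy":0,"dz":0,"turn":59},{"dx":0,"dy":0,"dz":0,"turn":69},{"dx":0,"dy":0,"dz":0,"turn":73},{"dx":0,"dy":0,"dz":0,"turn":73}]'
python3 -c "
from h import *
print(to(.4289,-.3945,.1,19.3),plates(),blue('top',.02))"
```

```text
time_s: 39.85
tool_pos: [0.502, 0.2309, 0.0251]
eef_rot: [180.0, 0.0, -173.0]
force: [-0.5, 0.1, -1.3]
width: 0.05
gripper_force: 15.0
time_s: 40.22
tool_pos: [0.5018, 0.2308, 0.025]
eef_rot: [180.0, 0.0, -173.0]
force: [0.3, -0.2, 0.1]
width: 0.0699
gripper_force: 0.0
time_s: 40.98
tool_pos: [0.5022, 0.2309, 0.171]
eef_rot: [180.0, 0.1, -173.0]
force: [0.7, -0.8, -1.0]
width: 0.0875
gripper_force: 0.0
time_s: 42.22
tool_pos: [0.4581, -0.139, 0.1671]
eef_rot: [-179.8, -0.1, 91.6]
force: [-0.2, 0.3, -0.9]
width: 0.088
gripper_force: 0.0
time_s: 43.35
tool_pos: [0.4587, -0.1369, 0.1676]
eef_rot: [-179.9, 0.2, 19.1]
force: [-0.8, -0.1, 0.1]
width: 0.0875
gripper_force: 0.0
dx -112.3 dy 233.7 dz 67.6 turn -0.2 [(array([ 429.7, -393.8]), array([60.9, 53. ]), 20.1, np.int32(361)), (array([ 420.3, -100.3]), array([38.2, 77.2]), 0.2, np.int32(133)), (array([ 284.7, -395.8]), array([72.9, 17.9]), 75.3, np.int32(134))] [(array([581.1, 240.2]), array([62.8, 52.7]), 6.7, np.int32(374)), (array([568.6, 344.4]), array([62.5, 50.3]), 3.4, np.int32(364)), (array([502.2, 230.3]), array([62.8, 52.8]), 7.1, np.int32(385))]
```

```bash
python3 -m creep '[{"dx":-12,"dy":24,"dz":0,"turn":0},{"dx":-34,"dy":70,"dz":0,"turn":0},{"dx":-60,"dy":125,"dz":0,"turn":0},{"dx":-85,"dy":177,"dz":10,"turn":0},{"dx":-104,"dy":216,"dz":30,"turn":0},{"dx":-112,"dy":234,"dz":50,"turn":0},{"dx":-112,"dy":234,"dz":66,"turn":0},{"dx":-112,"dy":234,"dz":66,"turn":0},{"dx":-112,"dy":234,"dz":66,"turn":0}]'
python3 -c "
from h import *
print(to(.4289,-.3945,.016,19.3),plates('side'))"
```

```text
time_s: 44.58
tool_pos: [0.4305, -0.3941, 0.1048]
eef_rot: [179.9, -0.0, 19.1]
force: [0.1, 0.2, -0.6]
width: 0.0879
gripper_force: 0.0
dx -1.6 dy -0.1 dz 88.8 turn -0.2 [(array([ 279. , -419.2]), array([121.2,  16.3]), 75.6, np.int32(118)), (array([ 255.6, -406.5]), array([109.7,  15.9]), 76.0, np.int32(105)), (array([ 428.1, -386.2]), array([67.6, 69.2]), 20.4, np.int32(293)), (array([ 331.7, -209. ]), array([86.7, 41.7]), 80.8, np.int32(285)), (array([ 433.3, -106.1]), array([ 70.1, 172.5]), 5.8, np.int32(720))]
```

```bash
python3 -m creep '[{"dx":-1,"dy":0,"dz":25,"turn":0},{"dx":-1,"dy":0,"dz":50,"turn":0},{"dx":-1,"dy":0,"dz":70,"turn":0},{"dx":-1,"dy":0,"dz":83,"turn":0},{"dx":-1,"dy":0,"dz":89,"turn":0},{"dx":-1,"dy":0,"dz":89,"turn":0}]'
python3 -m creep '[{"dx":0,"dy":0,"dz":0,"turn":0},{"dx":0,"dy":0,"dz":0,"turn":0},{"dx":0,"dy":0,"dz":0,"turn":0},{"dx":0,"dy":0,"dz":0,"turn":0},{"dx":0,"dy":0,"dz":0,"turn":0}]' 0 15
python3 -m creep '[{"dx":0,"dy":0,"dz":-10,"turn":0},{"dx":0,"dy":0,"dz":-35,"turn":0},{"dx":0,"dy":0,"dz":-70,"turn":0},{"dx":0,"dy":0,"dz":-105,"turn":0},{"dx":0,"dy":0,"dz":-125,"turn":0},{"dx":0,"dy":0,"dz":-130,"turn":0},{"dx":0,"dy":0,"dz":-130,"turn":0}]'
python3 -m creep '[{"dx":10,"dy":-18,"dz":0,"turn":0},{"dx":28,"dy":-50,"dz":0,"turn":2},{"dx":50,"dy":-90,"dz":0,"turn":4},{"dx":73,"dy":-130,"dz":0,"turn":6},{"dx":96,"dy":-170,"dz":0,"turn":8},{"dx":119,"dy":-210,"dz":0,"turn":10},{"dx":140,"dy":-248,"dz":3,"turn":12},{"dx":155,"dy":-274,"dz":10,"turn":13},{"dx":159,"dy":-280,"dz":19,"turn":13},{"dx":159,"dy":-280,"dz":19,"turn":13}]'
python3 -m creep '[{"dx":0,"dy":0,"dz":0,"turn":0},{"dx":0,"dy":0,"dz":0,"turn":0}]'
python3 -c "
from h import *
print(to(.488,-.0775,.126,5.7))"
```

```text
time_s: 45.38
tool_pos: [0.4292, -0.3954, 0.0153]
eef_rot: [180.0, -0.0, 19.0]
force: [0.4, -0.6, -0.1]
width: 0.0879
gripper_force: 0.0
time_s: 46.0
tool_pos: [0.4289, -0.3952, 0.0149]
eef_rot: [-180.0, -0.0, 19.0]
force: [0.5, -0.0, 0.6]
width: 0.0502
gripper_force: 15.0
time_s: 46.88
tool_pos: [0.4287, -0.395, 0.1439]
eef_rot: [-179.9, 0.0, 19.0]
force: [0.0, -0.7, -0.8]
width: 0.0495
gripper_force: 15.0
time_s: 48.12
tool_pos: [0.4869, -0.078, 0.1241]
eef_rot: [-180.0, 0.2, 6.1]
force: [0.5, -0.5, -1.7]
width: 0.05
gripper_force: 15.0
time_s: 48.38
tool_pos: [0.4879, -0.0796, 0.1261]
eef_rot: [180.0, -0.0, 6.0]
force: [-0.2, 0.4, -1.1]
width: 0.0495
gripper_force: 15.0
dx 0.3 dy -2.1 dz 0.1 turn 0.3
```

```bash
python3 -m creep '[{"dx":0,"dy":-2,"dz":0,"turn":0},{"dx":0,"dy":-2,"dz":0,"turn":0}]'
python3 -m creep '[{"dx":0,"dy":0,"dz":0,"turn":0},{"dx":0,"dy":0,"dz":0,"turn":0},{"dx":0,"dy":0,"dz":0,"turn":0},{"dx":0,"dy":0,"dz":0,"turn":0},{"dx":0,"dy":0,"dz":0,"turn":0},{"dx":0,"dy":0,"dz":0,"turn":0},{"dx":0,"dy":0,"dz":0,"turn":0},{"dx":0,"dy":0,"dz":0,"turn":0}]' 1
python3 -c "
from h import *
b=blue('side',.015);print(b, blue('top',.02),plates())
for r in b:
  if r[0][1]<50: print(to(r[0][0]/1e3,r[0][1]/1e3,.0195,r[2]+(90 if r[1][0]<r[1][1] else 0)))"
```

```text
time_s: 48.62
tool_pos: [0.4877, -0.0769, 0.126]
eef_rot: [180.0, -0.0, 6.0]
force: [0.3, -0.8, 0.4]
width: 0.0498
gripper_force: 15.0
time_s: 49.62
tool_pos: [0.4877, -0.0767, 0.1258]
eef_rot: [180.0, -0.0, 6.0]
force: [0.6, -0.3, 1.2]
width: 0.0878
gripper_force: 0.0
[(array([538.1, -67.7]), array([62.7, 52.2]), 11.8, np.int32(358)), (array([503., 228.]), array([62.4, 50.5]), 5.3, np.int32(637)), (array([582.3, 237.8]), array([63.2, 50.3]), 5.4, np.int32(652)), (array([569.2, 343.8]), array([62.4, 51.1]), 5.8, np.int32(800))] [(array([581.1, 240.3]), array([62.9, 52.7]), 7.1, np.int32(374)), (array([568. , 344.8]), array([62.6, 51.1]), 7.1, np.int32(364)), (array([502.4, 230.3]), array([62.5, 52.8]), 7.1, np.int32(386))] [(array([ 334.6, -197.4]), array([40.1, 43.5]), 0.7, np.int32(195)), (array([ 258.3, -497.8]), array([199.5,  17.6]), 75.2, np.int32(357))]
dx 51.0 dy -3.6 dz 106.3 turn -5.8
```

```bash
python3 -m creep '[{"dx":25,"dy":-2,"dz":5,"turn":-3},{"dx":51,"dy":-4,"dz":25,"turn":-6},{"dx":51,"dy":-4,"dz":50,"turn":-6},{"dx":51,"dy":-4,"dz":75,"turn":-6},{"dx":51,"dy":-4,"dz":95,"turn":-6},{"dx":51,"dy":-4,"dz":105,"turn":-6},{"dx":51,"dy":-4,"dz":106,"turn":-6}]'
python3 -m creep '[{"dx":0,"dy":0,"dz":0,"turn":0},{"dx":0,"dy":0,"dz":0,"turn":0},{"dx":0,"dy":0,"dz":0,"turn":0},{"dx":0,"dy":0,"dz":0,"turn":0},{"dx":0,"dy":0,"dz":0,"turn":0}]' 0 15
python3 -m creep '[{"dx":0,"dy":0,"dz":-10,"turn":0},{"dx":0,"dy":0,"dz":-30,"turn":0},{"dx":0,"dy":0,"dz":-60,"turn":0},{"dx":0,"dy":0,"dz":-95,"turn":0},{"dx":0,"dy":0,"dz":-130,"turn":0},{"dx":0,"dy":0,"dz":-160,"turn":0},{"dx":0,"dy":0,"dz":-170,"turn":0},{"dx":0,"dy":0,"dz":-170,"turn":0}]'
python3 -c "
from h import *
print(to(.4884,.3342,.0825,7.25))"
```

```text
time_s: 50.65
tool_pos: [0.5378, -0.0673, 0.0194]
eef_rot: [-180.0, 0.0, 12.0]
force: [0.4, -0.8, 0.0]
width: 0.088
gripper_force: 0.0
time_s: 51.28
tool_pos: [0.5381, -0.0674, 0.0201]
eef_rot: [180.0, -0.0, 12.0]
force: [-0.2, -0.9, 1.6]
width: 0.0501
gripper_force: 15.0
time_s: 52.28
tool_pos: [0.5383, -0.0674, 0.1907]
eef_rot: [180.0, -0.1, 12.0]
force: [-0.9, -0.8, -0.7]
width: 0.0495
gripper_force: 15.0
dx 34.9 dy -403.2 dz 108.2 turn 4.8
```

```bash
python3 -m creep '[{"dx":2,"dy":-25,"dz":0,"turn":0},{"dx":6,"dy":-70,"dz":0,"turn":0},{"dx":11,"dy":-123,"dz":0,"turn":1},{"dx":16,"dy":-178,"dz":0,"turn":2},{"dx":20,"dy":-233,"dz":0,"turn":3},{"dx":25,"dy":-288,"dz":10,"turn":4},{"dx":30,"dy":-343,"dz":40,"turn":5},{"dx":34,"dy":-385,"dz":70,"turn":5},{"dx":35,"dy":-403,"dz":95,"turn":5},{"dx":35,"dy":-403,"dz":108,"turn":5}]'
python3 -m creep '[{"dx":0,"dy":0,"dz":0,"turn":0},{"dx":0,"dy":0,"dz":0,"turn":0}]'
python3 -c "
from h import *
print(to(.4884,.3342,.0255,7.25))"
```

```text
time_s: 53.52
tool_pos: [0.4863, 0.3343, 0.078]
eef_rot: [179.9, 0.3, 7.2]
force: [0.1, -1.5, -0.4]
width: 0.0494
gripper_force: 15.0
time_s: 53.78
tool_pos: [0.489, 0.3333, 0.083]
eef_rot: [-180.0, -0.1, 7.0]
force: [-0.2, -0.4, -1.1]
width: 0.0501
gripper_force: 15.0
dx -0.5 dy -1.0 dz 57.5 turn -0.3
```

```bash
python3 -m creep '[{"dx":0,"dy":-1,"dz":15,"turn":0},{"dx":0,"dy":-1,"dz":35,"turn":0},{"dx":0,"dy":-1,"dz":48,"turn":0},{"dx":0,"dy":-1,"dz":55,"turn":0},{"dx":0,"dy":-1,"dz":57,"turn":0},{"dx":0,"dy":-1,"dz":57,"turn":0}]'
python3 -m creep '[{"dx":0,"dy":0,"dz":0,"turn":0},{"dx":0,"dy":0,"dz":0,"turn":0},{"dx":0,"dy":0,"dz":0,"turn":0}]' 0.8
python3 -m creep '[{"dx":0,"dy":0,"dz":-15,"turn":0},{"dx":0,"dy":0,"dz":-50,"turn":0},{"dx":0,"dy":0,"dz":-90,"turn":0},{"dx":0,"dy":0,"dz":-130,"turn":0},{"dx":0,"dy":0,"dz":-165,"turn":0},{"dx":0,"dy":0,"dz":-185,"turn":0},{"dx":0,"dy":0,"dz":-185,"turn":0},{"dx":0,"dy":0,"dz":-185,"turn":0}]' 1
python3 - <<'E'
from h import *
d=cam('top'); s=cam('side')
cv2.imwrite('pics/p2.png',np.hstack([cv2.resize(d['pixels'][165:215,210:270],(400,333),interpolation=cv2.INTER_CUBIC),cv2.resize(s['pixels'][225:295,215:299],(400,333),interpolation=cv2.INTER_CUBIC)]))
for q,n in ((d,'t'),(s,'s')):
    hsv=cv2.cvtColor(q['pixels'],cv2.COLOR_BGR2HSV); H,S,V=[hsv[...,i].astype(int) for i in range(3)]
    m=((H>3)&(H<18)&(S>150)&(V>110)).astype(np.uint8); k,l,st,ce=cv2.connectedComponentsWithStats(m)
    for i in range(1,k):
        P=ray(q,ce[i][::-1],.1)
        if st[i,4]>15 and np.hypot(P[0]-.6,P[1]-.075)<.06: print(n,st[i],ce[i],P,cv2.minAreaRect(np.argwhere(l==i)[:,::-1].astype(np.float32)))
E
```

```text
time_s: 54.52
tool_pos: [0.4883, 0.3353, 0.025]
eef_rot: [-180.0, -0.0, 7.0]
force: [-1.1, -0.6, -0.1]
width: 0.0494
gripper_force: 15.0
time_s: 54.9
tool_pos: [0.4882, 0.3351, 0.0249]
eef_rot: [-180.0, -0.0, 7.0]
force: [-0.6, 0.6, 0.2]
width: 0.07
gripper_force: 0.0
time_s: 55.9
tool_pos: [0.4877, 0.3348, 0.2081]
eef_rot: [179.9, 0.1, 7.0]
force: [0.1, 0.3, 0.1]
width: 0.0879
gripper_force: 0.0
t [230 179   8  11  44] [233.52272727 183.38636364] [0.60217534 0.07669225 0.1       ] ((234.25003051757812, 183.75001525878906), (8.485280990600586, 6.363960266113281), 45.0)
s [249 234  10  25 207] [253.74879227 245.58937198] [0.60027615 0.08639537 0.1       ] ((253.5, 246.0), (24.0, 9.0), 90.0)
```

View pics/p2.png

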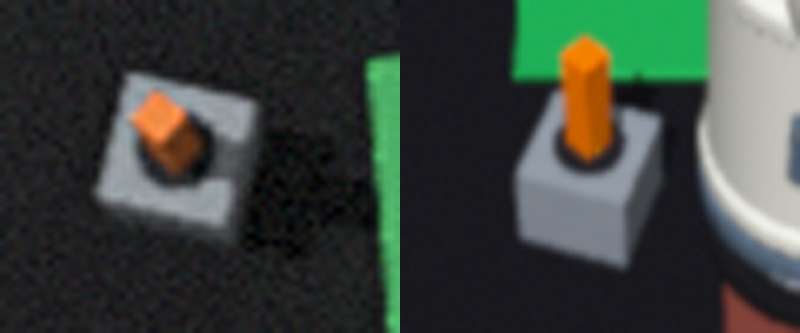

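```bash
cat > fit.py <<'E'
from h import *
from scipy.optimize import differential_evolution
def fitpen(x0,y0,z0,z1,cams=('top','side'),r=.02):
    D=[]
    for n in cams:
        q=cam(n); px=q['pixels'].astype(float); o=np.clip((px[...,2]-px[...,0]-20)/80,0,1)  # red minus blue
        u=proj(q,[x0,y0,(z0+z1)/2])[0]; a,b=int(u[0])-22,int(u[1])-26
        D.append((q,a,b,cv2.resize(o[b:b+52,a:a+44],None,fx=6,fy=6,interpolation=cv2.INTER_LINEAR)))
    def cost(p):
        c,s=np.cos(p[2]),np.sin(p[2]); t=0
        P=[[p[0]+c*i-s*j,p[1]+s*i+c*j,z] for i in(-.008,.008) for j in(-.008,.008) for z in(z0,z1)]
        for q,a,b,o in D:
            h=cv2.convexHull(((proj(q,P)-[a,b]+.5)*6-.5).astype(np.float32)).astype(np.int32)
            m=np.zeros(o.shape,np.float32); cv2.fillConvexPoly(m,h,1); m=cv2.GaussianBlur(m,(0,0),4)
            t+=((m-o)**2).sum()/o.sum()
        return t
    r=differential_evolution(cost,[(x0-r,x0+r),(y0-r,y0+r),(-np.pi/4,np.pi/4)],seed=1,maxiter=60,popsize=12,tol=1e-5)
    return r.x[:2],np.degrees(r.x[2]),r.fun
E
python3 - <<'E'
from fit import *
print(fitpen(.6,.075,.054,.12),fitpen(.6,.075,.054,.12,('top',)),fitpen(.6,.075,.054,.12,('side',)))
print(blue('side',.02),blue('top',.02))
E
```

```text
(array([0.60205706, 0.07567719]), np.float64(-43.75141402824718), np.float64(0.05245115211262376)) (array([0.60219525, 0.07568208]), np.float64(-43.66357708676673), np.float64(0.04146156123420056)) (array([0.6017483 , 0.07574082]), np.float64(-36.233801877930006), np.float64(0.00861105494136208))
[(array([525.7, 232.9]), array([16.4, 50.2]), 5.2, np.int32(141)), (array([581.8, 240.5]), array([62.9, 50. ]), 5.4, np.int32(652)), (array([486.8, 221.5]), array([25. , 11.1]), 5.4, np.int32(55)), (array([488.9, 334.8]), array([61.7, 52. ]), 7.5, np.int32(782)), (array([568.8, 345.9]), array([62.1, 50.8]), 5.8, np.int32(800))] [(array([581.2, 240.2]), array([62.9, 52.9]), 7.1, np.int32(376)), (array([569.7, 344.5]), array([60.3, 50.2]), 3.4, np.int32(175)), (array([502.8, 230.3]), array([61.6, 52.8]), 7.1, np.int32(381)), (array([488.1, 334.2]), array([61.8, 50.7]), 6.4, np.int32(263))]
```

```bash
python3 -c "
from h import *
print(to(.602,.0757,.2,53))"
```

```text
dx 81.4 dy 271.3 dz 9.4 turn -46.0
```

```bash
python3 -m creep '[{"dx":6,"dy":20,"dz":0,"turn":-4},{"dx":18,"dy":60,"dz":0,"turn":-10},{"dx":31,"dy":105,"dz":0,"turn":-17},{"dx":44,"dy":150,"dz":0,"turn":-25},{"dx":58,"dy":195,"dz":0,"turn":-33},{"dx":71,"dy":238,"dz":0,"turn":-40},{"dx":79,"dy":263,"dz":0,"turn":-44},{"dx":81,"dy":271,"dz":0,"turn":-46},{"dx":81,"dy":271,"dz":0,"turn":-46},{"dx":81,"dy":271,"dz":0,"turn":-46}]'
python3 -c "
from h import *
print(to(.602,.0757,.085,53))"
```

```text
time_s: 57.55
tool_pos: [0.6015, 0.0765, 0.2098]
eef_rot: [-180.0, -0.0, 53.0]
force: [0.1, -0.2, 0.4]
width: 0.0875
gripper_force: 0.0
dx -0.4 dy 0.8 dz 124.8 turn 0.0
```

```bash
python3 -m creep '[{"dx":0,"dy":1,"dz":20,"turn":0},{"dx":0,"dy":1,"dz":45,"turn":0},{"dx":0,"dy":1,"dz":70,"turn":0},{"dx":0,"dy":1,"dz":95,"turn":0},{"dx":0,"dy":1,"dz":115,"turn":0},{"dx":0,"dy":1,"dz":125,"turn":0},{"dx":0,"dy":1,"dz":125,"turn":0}]' 0.6
python3 -m creep '[{"dx":0,"dy":0,"dz":0,"turn":0},{"dx":0,"dy":0,"dz":0,"turn":0},{"dx":0,"dy":0,"dz":0,"turn":0},{"dx":0,"dy":0,"dz":0,"turn":0},{"dx":0,"dy":0,"dz":0,"turn":0},{"dx":0,"dy":0,"dz":0,"turn":0},{"dx":0,"dy":0,"dz":0,"turn":0}]' 0 20
python3 -m creep '[{"dx":0,"dy":0,"dz":0,"turn":0}]'
python3 -m creep '[{"dx":0,"dy":0,"dz":-5,"turn":0},{"dx":0,"dy":0,"dz":-20,"turn":0},{"dx":0,"dy":0,"dz":-40,"turn":0},{"dx":0,"dy":0,"dz":-60,"turn":0},{"dx":0,"dy":0,"dz":-80,"turn":0},{"dx":0,"dy":0,"dz":-90,"turn":0},{"dx":0,"dy":0,"dz":-90,"turn":0},{"dx":0,"dy":0,"dz":-90,"turn":0}]'
python3 - <<'E'
from fit import *
o=monitor.observe(); z=o['tool_pos'][2]; print(o['tool_pos'],to(.4317,.3553,.15,53))
d=cam('side'); big(d,'s5',200,180,330,290,f=6)
E
```

```text
time_s: 58.42
tool_pos: [0.6021, 0.0755, 0.084]
eef_rot: [-179.9, 0.1, 53.0]
force: [0.4, -0.2, 0.2]
width: 0.053
gripper_force: 0.0
time_s: 59.3
tool_pos: [0.6026, 0.0754, 0.0852]
eef_rot: [180.0, -0.0, 53.0]
force: [-0.4, -0.0, 2.6]
width: 0.0156
gripper_force: 20.0
time_s: 59.42
tool_pos: [0.6026, 0.0754, 0.0851]
eef_rot: [180.0, -0.0, 53.0]
force: [0.9, -0.6, 2.3]
width: 0.0159
gripper_force: 20.0
time_s: 60.42
tool_pos: [0.6021, 0.0754, 0.1738]
eef_rot: [-179.9, 0.1, 53.0]
force: [1.0, -0.2, -1.8]
width: 0.0156
gripper_force: 20.0
[0.60214339 0.07543436 0.17384044] dx 121.1 dy -304.5 dz 23.8 turn 0.0
```

View pics/s5.png

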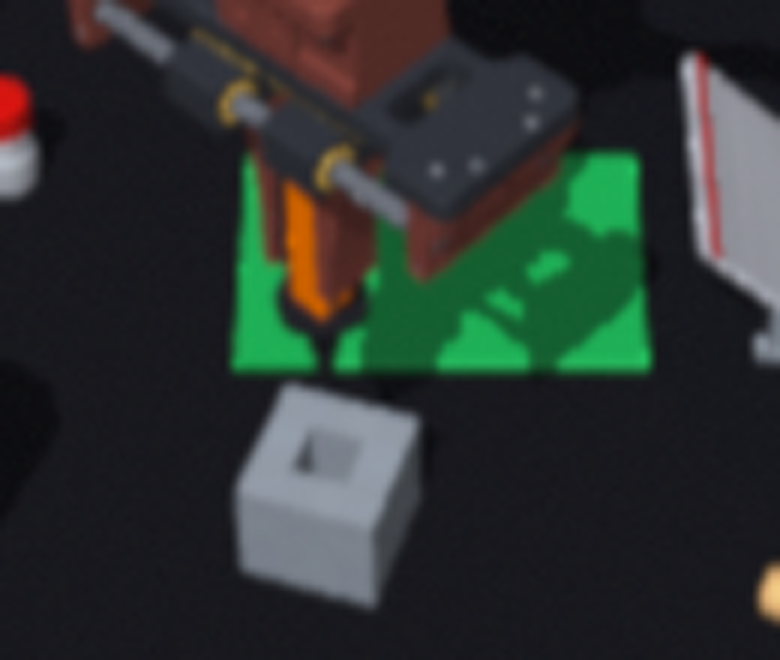

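```bash
python3 -m creep '[{"dx":8,"dy":-20,"dz":0,"turn":-4},{"dx":22,"dy":-55,"dz":0,"turn":-9},{"dx":38,"dy":-96,"dz":0,"turn":-14},{"dx":54,"dy":-137,"dz":0,"turn":-20},{"dx":71,"dy":-179,"dz":0,"turn":-26},{"dx":88,"dy":-220,"dz":5,"turn":-32},{"dx":102,"dy":-257,"dz":10,"turn":-38},{"dx":114,"dy":-286,"dz":15,"turn":-42},{"dx":121,"dy":-304,"dz":20,"turn":-44},{"dx":121,"dy":-304,"dz":20,"turn":-44}]'
python3 -m creep '[{"dx":0,"dy":0,"dz":0,"turn":0},{"dx":0,"dy":0,"dz":0,"turn":0}]'
python3 -c "
from fit import *
print(to(.4318,.3553,.0861,97.2),plates(),blue('side',.02),blue('top',.02))
"
```

```text
time_s: 61.72
tool_pos: [0.4316, 0.3552, 0.1537]
eef_rot: [-179.9, 0.1, 97.1]
force: [0.4, -0.1, -0.2]
width: 0.0159
gripper_force: 20.0
time_s: 61.98
tool_pos: [0.4331, 0.3541, 0.1551]
eef_rot: [180.0, 0.0, 96.9]
force: [-0.3, 0.0, -0.9]
width: 0.0159
gripper_force: 20.0
dx 1.4 dy -1.2 dz 69.0 turn -0.3 [(array([ 334.6, -197.4]), array([40.1, 43.5]), 0.7, np.int32(195)), (array([ 256.8, -504.8]), array([316.5,  17.8]), 75.6, np.int32(515))] [(array([581.8, 240.5]), array([62.9, 50. ]), 5.4, np.int32(652)), (array([530.9, 234.6]), array([ 5.8, 47.8]), 5.2, np.int32(45)), (array([481. , 232.4]), array([18.2, 29.5]), 3.5, np.int32(103)), (array([488.9, 334.8]), array([61.7, 52. ]), 7.5, np.int32(782)), (array([568.8, 345.9]), array([62.1, 50.8]), 5.8, np.int32(800))] [(array([581.1, 240.2]), array([62.8, 52.7]), 6.7, np.int32(376)), (array([568. , 344.7]), array([62.9, 51. ]), 6.5, np.int32(365)), (array([503. , 230.3]), array([61.3, 52.8]), 7.1, np.int32(376)), (array([488.2, 334.2]), array([63.2, 49.9]), 3.3, np.int32(373))]
```

```bash
python3 -m creep '[{"dx":1.5,"dy":-1,"dz":15,"turn":0},{"dx":1.5,"dy":-1,"dz":35,"turn":0},{"dx":1.5,"dy":-1,"dz":52,"turn":0},{"dx":1.5,"dy":-1,"dz":60,"turn":0},{"dx":1.5,"dy":-1,"dz":64,"turn":0},{"dx":1.5,"dy":-1,"dz":64,"turn":0},{"dx":1.5,"dy":-1,"dz":64,"turn":0}]'
python3 - <<'E'
from fit import *
print(to(.4318,.3553,.0861,97.2)); d=cam('side'); t=cam('top')
a=d['pixels'][340:420,270:370]; b=t['pixels'][210:270,115:190]
cv2.imwrite('pics/p6.png',np.hstack([cv2.resize(a,(400,320),interpolation=cv2.INTER_CUBIC),cv2.resize(b,(400,320),interpolation=cv2.INTER_CUBIC)]))
E
```

```text
time_s: 63.0
tool_pos: [0.4315, 0.3565, 0.0916]
eef_rot: [179.9, -0.0, 97.0]
force: [0.9, 0.3, -0.8]
width: 0.016
gripper_force: 20.0
dx -1.3 dy 0.1 dz 5.5 turn -0.2
```

View pics/p6.png

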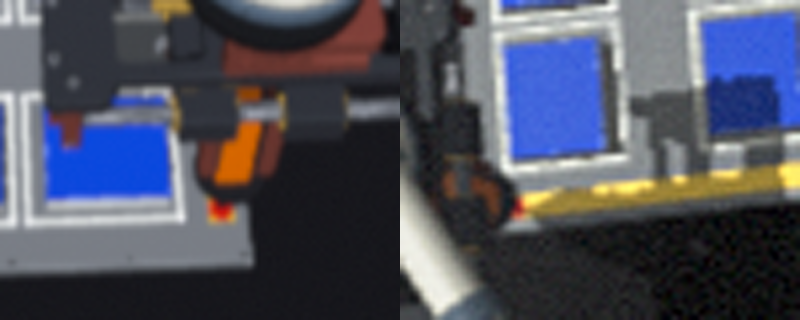

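The pen tip is just above the red dot (left half px (220,208), right half (517,208)), and all the plates lie inside their outlines. Now I'll trace the front leg.

```bash
python3 -m creep '[{"dx":-0.5,"dy":0,"dz":3,"turn":0},{"dx":-1,"dy":0,"dz":5.5,"turn":0},{"dx":-1,"dy":0,"dz":5.5,"turn":0},{"dx":-1,"dy":0,"dz":5.5,"turn":0}]' | grep -A1 tool_pos
python3 -m creep '[{"dx":-2.5,"dy":0,"dz":0,"turn":0},{"dx":-5,"dy":0,"dz":0,"turn":0},{"dx":-7.5,"dy":0,"dz":0,"turn":0},{"dx":-10,"dy":0,"dz":0,"turn":0},{"dx":-12.5,"dy":0,"dz":0,"turn":0},{"dx":-15,"dy":0,"dz":0,"turn":0},{"dx":-17.5,"dy":0,"dz":0,"turn":0},{"dx":-20,"dy":0,"dz":0,"turn":0},{"dx":-22.5,"dy":0,"dz":0,"turn":0},{"dx":-25,"dy":0,"dz":0,"turn":0}]' | grep -E 'tool_pos|force|time'
python3 -m creep '[{"dx":-2.5,"dy":0,"dz":0,"turn":0},{"dx":-5,"dy":0,"dz":0,"turn":0},{"dx":-7.5,"dy":0,"dz":0,"turn":0},{"dx":-10,"dy":0,"dz":0,"turn":0},{"dx":-12.5,"dy":0,"dz":0,"turn":0},{"dx":-15,"dy":0,"dz":0,"turn":0},{"dx":-17.5,"dy":0,"dz":0,"turn":0},{"dx":-20,"dy":0,"dz":0,"turn":0},{"dx":-22.5,"dy":0,"dz":0,"turn":0},{"dx":-25,"dy":0,"dz":0,"turn":0}]' | grep -E 'tool_pos|force|time'
python3 -c "
from h import *
print(to(.4558,.1648,.0861,97.2))"
```

```text
tool_pos: [0.4313, 0.3553, 0.0853]
eef_rot: [-180.0, 0.0, 97.0]
time_s: 64.85
tool_pos: [0.4344, 0.3303, 0.0854]
force: [-0.3, -1.0, -0.5]
gripper_force: 20.0
time_s: 66.1
tool_pos: [0.4374, 0.3055, 0.0854]
force: [-0.7, 0.7, -0.8]
gripper_force: 20.0
dx -141.9 dy 1.0 dz -0.7 turn -0.2
```

```bash
python3 -m creep '[{"dx":-2.5,"dy":0,"dz":0,"turn":0},{"dx":-5,"dy":0,"dz":0,"turn":0},{"dx":-7.5,"dy":0,"dz":0,"turn":0},{"dx":-10,"dy":0.5,"dz":0,"turn":0},{"dx":-12.5,"dy":0.5,"dz":0,"turn":0},{"dx":-15,"dy":0.5,"dz":0,"turn":0},{"dx":-17.5,"dy":0.5,"dz":0,"turn":0},{"dx":-20,"dy":0.5,"dz":0,"turn":0},{"dx":-22.5,"dy":0.5,"dz":0,"turn":0},{"dx":-25,"dy":0.5,"dz":0,"turn":0}]' | grep -E 'tool_pos|time'
python3 -m creep '[{"dx":-2.5,"dy":0,"dz":0,"turn":0},{"dx":-5,"dy":0,"dz":0,"turn":0},{"dx":-7.5,"dy":0,"dz":0,"turn":0},{"dx":-10,"dy":0.5,"dz":0,"turn":0},{"dx":-12.5,"dy":0.5,"dz":0,"turn":0},{"dx":-15,"dy":0.5,"dz":0,"turn":0},{"dx":-17.5,"dy":0.5,"dz":0,"turn":0},{"dx":-20,"dy":0.5,"dz":0,"turn":0},{"dx":-22.5,"dy":0.5,"dz":0,"turn":0},{"dx":-25,"dy":0.5,"dz":0,"turn":0}]' | grep -E 'tool_pos|time'
python3 -m creep '[{"dx":-2.5,"dy":0,"dz":0,"turn":0},{"dx":-5,"dy":0,"dz":0,"turn":0},{"dx":-7.5,"dy":0,"dz":0,"turn":0},{"dx":-10,"dy":0,"dz":0,"turn":0},{"dx":-12.5,"dy":0,"dz":0,"turn":0},{"dx":-15,"dy":0,"dz":0,"turn":0},{"dx":-17.5,"dy":0,"dz":0,"turn":0},{"dx":-20,"dy":0,"dz":0,"turn":0},{"dx":-22.5,"dy":0,"dz":0,"turn":0},{"dx":-25,"dy":0,"dz":0,"turn":0}]' | grep -E 'tool_pos|time'
python3 -m creep '[{"dx":-2.5,"dy":0,"dz":0,"turn":0},{"dx":-5,"dy":0,"dz":0,"turn":0},{"dx":-7.5,"dy":0,"dz":0,"turn":0},{"dx":-10,"dy":0,"dz":0,"turn":0},{"dx":-12.5,"dy":0,"dz":0,"turn":0},{"dx":-15,"dy":0,"dz":0,"turn":0},{"dx":-17.5,"dy":0,"dz":0,"turn":0},{"dx":-20,"dy":0,"dz":0,"turn":0},{"dx":-22.5,"dy":0,"dz":0,"turn":0},{"dx":-25,"dy":0,"dz":0,"turn":0}]' | grep -E 'tool_pos|time'
python3 -m creep '[{"dx":-2.5,"dy":0,"dz":0,"turn":0},{"dx":-5,"dy":0,"dz":0,"turn":0},{"dx":-7.5,"dy":0,"dz":0,"turn":0},{"dx":-10,"dy":0,"dz":0,"turn":0},{"dx":-12.5,"dy":0,"dz":0,"turn":0},{"dx":-15,"dy":0,"dz":0,"turn":0},{"dx":-17.5,"dy":0,"dz":0,"turn":0},{"dx":-20,"dy":0,"dz":0,"turn":0},{"dx":-22.5,"dy":0,"dz":0,"turn":0},{"dx":-25,"dy":0,"dz":0,"turn":0}]' | grep -E 'tool_pos|time'
python3 -c "
from h import *
print(to(.4558,.1648,.0861,97.2))"
```

```text
time_s: 67.35
tool_pos: [0.441, 0.2807, 0.0853]
time_s: 68.6
tool_pos: [0.4445, 0.256, 0.0853]
time_s: 69.85
tool_pos: [0.4476, 0.2312, 0.0853]
time_s: 71.1
tool_pos: [0.4507, 0.2064, 0.0853]
time_s: 72.35
tool_pos: [0.4537, 0.1816, 0.0853]
dx -16.9 dy -0.0 dz -0.8 turn -0.2
```

```bash
python3 -m creep '[{"dx":-2.5,"dy":0,"dz":0,"turn":0},{"dx":-5,"dy":0,"dz":0,"turn":0},{"dx":-7.5,"dy":0,"dz":0,"turn":0},{"dx":-10,"dy":0,"dz":0,"turn":0},{"dx":-12.5,"dy":0,"dz":0,"turn":0},{"dx":-15,"dy":0,"dz":0,"turn":0},{"dx":-17,"dy":0,"dz":0,"turn":0},{"dx":-17,"dy":2.5,"dz":0,"turn":0},{"dx":-17,"dy":5,"dz":0,"turn":0},{"dx":-17,"dy":7.5,"dz":0,"turn":0}]' | grep -E 'tool_pos|time'
python3 -m creep '[{"dx":0,"dy":2.5,"dz":0,"turn":0},{"dx":0,"dy":5,"dz":0,"turn":0},{"dx":0,"dy":7.5,"dz":0,"turn":0},{"dx":0,"dy":10,"dz":0,"turn":0},{"dx":0,"dy":12.5,"dz":0,"turn":0},{"dx":0,"dy":15,"dz":0,"turn":0},{"dx":0,"dy":17.5,"dz":0,"turn":0},{"dx":0,"dy":20,"dz":0,"turn":0},{"dx":0,"dy":22.5,"dz":0,"turn":0},{"dx":0,"dy":25,"dz":0,"turn":0}]' | grep -E 'tool_pos|time'
python3 -m creep '[{"dx":0,"dy":2.5,"dz":0,"turn":0},{"dx":0,"dy":5,"dz":0,"turn":0},{"dx":0,"dy":7.5,"dz":0,"turn":0},{"dx":0,"dy":10,"dz":0,"turn":0},{"dx":0,"dy":12.5,"dz":0,"turn":0},{"dx":0,"dy":15,"dz":0,"turn":0},{"dx":0,"dy":17.5,"dz":0,"turn":0},{"dx":0,"dy":20,"dz":0,"turn":0},{"dx":0,"dy":22.5,"dz":0,"turn":0},{"dx":0,"dy":25,"dz":0,"turn":0}]' | grep -E 'tool_pos|time'
python3 -m creep '[{"dx":0,"dy":2.5,"dz":0,"turn":0},{"dx":0,"dy":5,"dz":0,"turn":0},{"dx":0,"dy":7.5,"dz":0,"turn":0},{"dx":0,"dy":10,"dz":0,"turn":0},{"dx":0,"dy":12.5,"dz":0,"turn":0},{"dx":0,"dy":15,"dz":0,"turn":0},{"dx":0,"dy":17.5,"dz":0,"turn":0},{"dx":0,"dy":20,"dz":0,"turn":0},{"dx":0,"dy":22.5,"dz":0,"turn":0},{"dx":0,"dy":25,"dz":0,"turn":0}]' | grep -E 'tool_pos|time'
python3 -m creep '[{"dx":0,"dy":2.5,"dz":0,"turn":0},{"dx":0,"dy":5,"dz":0,"turn":0},{"dx":0,"dy":7.5,"dz":0,"turn":0},{"dx":0,"dy":10,"dz":0,"turn":0},{"dx":0,"dy":12.5,"dz":0,"turn":0},{"dx":0,"dy":15,"dz":0,"turn":0},{"dx":0,"dy":17.5,"dz":0,"turn":0},{"dx":0,"dy":20,"dz":0,"turn":0},{"dx":0,"dy":22.5,"dz":0,"turn":0},{"dx":0,"dy":25,"dz":0,"turn":0}]' | grep -E 'tool_pos|time'
python3 -c "
from h import *
print(to(.6168,.1850,.0855,97.2))"
```

```text
time_s: 73.6
tool_pos: [0.4634, 0.1659, 0.0853]
time_s: 74.85
tool_pos: [0.4882, 0.1689, 0.0853]
time_s: 76.1
tool_pos: [0.513, 0.1719, 0.0853]
time_s: 77.35
tool_pos: [0.5378, 0.175, 0.0853]
time_s: 78.6
tool_pos: [0.5626, 0.178, 0.0853]
dx 0.3 dy 54.6 dz -0.2 turn -0.2
```

```bash
python3 -m creep '[{"dx":0,"dy":2.5,"dz":0,"turn":0},{"dx":0,"dy":5,"dz":0,"turn":0},{"dx":0,"dy":7.5,"dz":0,"turn":0},{"dx":0,"dy":10,"dz":0,"turn":0},{"dx":0,"dy":12.5,"dz":0,"turn":0},{"dx":0,"dy":15,"dz":0,"turn":0},{"dx":0,"dy":17.5,"dz":0,"turn":0},{"dx":0,"dy":20,"dz":0,"turn":0},{"dx":0,"dy":22.5,"dz":0,"turn":0},{"dx":0,"dy":25,"dz":0,"turn":0}]' | grep -E 'tool_pos|time'
python3 -m creep '[{"dx":0,"dy":2.5,"dz":0,"turn":0},{"dx":0,"dy":5,"dz":0,"turn":0},{"dx":0,"dy":7.5,"dz":0,"turn":0},{"dx":0,"dy":10,"dz":0,"turn":0},{"dx":0,"dy":12.5,"dz":0,"turn":0},{"dx":0,"dy":15,"dz":0,"turn":0},{"dx":0,"dy":17.5,"dz":0,"turn":0},{"dx":0,"dy":20,"dz":0,"turn":0},{"dx":0,"dy":22.5,"dz":0,"turn":0},{"dx":0,"dy":25,"dz":0,"turn":0}]' | grep -E 'tool_pos|time'
python3 -m creep '[{"dx":0,"dy":2.5,"dz":0,"turn":0},{"dx":0,"dy":5,"dz":0,"turn":0},{"dx":0,"dy":5.5,"dz":0,"turn":0},{"dx":0,"dy":5.5,"dz":0,"turn":0}]' | grep -E 'tool_pos|time'
python3 -m creep '[{"dx":0,"dy":5,"dz":-5,"turn":0},{"dx":0,"dy":5,"dz":-20,"turn":0},{"dx":0,"dy":5,"dz":-45,"turn":0},{"dx":0,"dy":5,"dz":-70,"turn":0},{"dx":0,"dy":5,"dz":-85,"turn":0},{"dx":0,"dy":5,"dz":-90,"turn":0},{"dx":0,"dy":5,"dz":-90,"turn":0},{"dx":0,"dy":5,"dz":-90,"turn":0}]' | grep -E 'tool_pos|time'
python3 -c "
from h import *
print(to(.6026,.0754,.175,53))"
```

```text
time_s: 79.85
tool_pos: [0.5875, 0.1811, 0.0853]
time_s: 81.1
tool_pos: [0.6123, 0.1842, 0.0853]
time_s: 81.6
tool_pos: [0.6175, 0.1848, 0.0853]
time_s: 82.6
tool_pos: [0.6221, 0.1853, 0.174]
dx -106.7 dy -32.8 dz -1.0 turn 44.0
```

```bash
python3 -m creep '[{"dx":-10,"dy":-3,"dz":0,"turn":5},{"dx":-30,"dy":-9,"dz":0,"turn":12},{"dx":-52,"dy":-16,"dz":0,"turn":20},{"dx":-74,"dy":-23,"dz":0,"turn":29},{"dx":-94,"dy":-29,"dz":0,"turn":37},{"dx":-104,"dy":-32,"dz":0,"turn":42},{"dx":-107,"dy":-33,"dz":0,"turn":44},{"dx":-107,"dy":-33,"dz":0,"turn":44},{"dx":-107,"dy":-33,"dz":0,"turn":44}]'
python3 - <<'E'
from h import *
print(to(.6026,.0754,.0855,53))
d=cam('side'); t=cam('top')
a=d['pixels'][205:285,205:305]
m=[r for r in masks_of('top','pen_stand')][:1]
for r in m: print(r['score'],rect(t,r['region'],.05))
big(d,'s7',205,195,305,280,f=6)
E
```

```text
time_s: 83.72
tool_pos: [0.6028, 0.0757, 0.1751]
eef_rot: [-180.0, 0.0, 53.1]
force: [1.0, 0.7, 0.2]
width: 0.0163
gripper_force: 20.0
dx -0.4 dy -0.0 dz 89.6 turn 0.1
0.49 ((514.4906616210938, 301.43939208984375), (188.14434814453125, 158.27989196777344), 6.313562870025635)
```

View pics/s7.png

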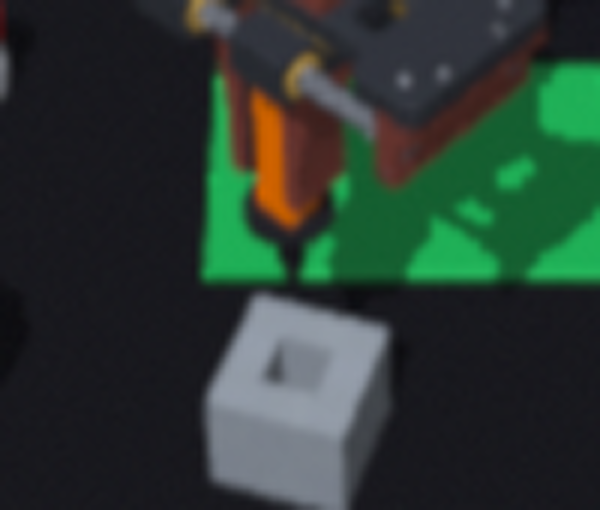

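The pen is upright above the stand; the hole's centre is at crop px (298,366).

```bash
python3 -c "
from h import *
d=cam('side'); print(ray(d,(195+366/6-.5,205+298/6-.5),.05))"
```

```text
[0.60212654 0.07546222 0.05      ]
```

```bash
python3 -m creep '[{"dx":0,"dy":0,"dz":10,"turn":0},{"dx":0,"dy":0,"dz":20,"turn":0},{"dx":0,"dy":0,"dz":28,"turn":0},{"dx":0,"dy":0,"dz":35,"turn":0},{"dx":0,"dy":0,"dz":35,"turn":0}]'
```

```text
time_s: 84.55
tool_pos: [0.6025, 0.0751, 0.1393]
eef_rot: [-179.9, 0.1, 53.0]
force: [0.3, -1.0, 0.3]
width: 0.0159
gripper_force: 20.0
```

The hole's centre is (602.1, 75.5), which matches the pen's axis. Inserting now.

```bash
python3 -m creep '[{"dx":0,"dy":0,"dz":8,"turn":0},{"dx":0,"dy":0,"dz":16,"turn":0},{"dx":0,"dy":0,"dz":24,"turn":0},{"dx":0,"dy":0,"dz":32,"turn":0},{"dx":0,"dy":0,"dz":40,"turn":0},{"dx":0,"dy":0,"dz":47,"turn":0},{"dx":0,"dy":0,"dz":52,"turn":0},{"dx":0,"dy":0,"dz":54.5,"turn":0},{"dx":0,"dy":0,"dz":54.5,"turn":0},{"dx":0,"dy":0,"dz":54.5,"turn":0}]'
python3 -c "
from h import *
print(to(.6026,.0754,.0851,53))"
```

```text
time_s: 85.8
tool_pos: [0.603, 0.0752, 0.0862]
eef_rot: [180.0, -0.0, 53.0]
force: [-0.4, 0.0, 0.5]
width: 0.016
gripper_force: 20.0
dx -0.1 dy -0.5 dz 1.1 turn 0.0
```

```bash
python3 -m creep '[{"dx":0,"dy":0,"dz":0.8,"turn":0},{"dx":0,"dy":0,"dz":0.8,"turn":0},{"dx":0,"dy":0,"dz":0.8,"turn":0}]' | grep force
python3 -m creep '[{"dx":0,"dy":0,"dz":0,"turn":0},{"dx":0,"dy":0,"dz":0,"turn":0},{"dx":0,"dy":0,"dz":0,"turn":0},{"dx":0,"dy":0,"dz":0,"turn":0}]' 0.5
python3 -m creep '[{"dx":0,"dy":0,"dz":-10,"turn":0},{"dx":0,"dy":0,"dz":-30,"turn":0},{"dx":0,"dy":0,"dz":-60,"turn":0},{"dx":0,"dy":0,"dz":-90,"turn":0},{"dx":0,"dy":0,"dz":-115,"turn":0},{"dx":0,"dy":0,"dz":-130,"turn":0},{"dx":0,"dy":0,"dz":-130,"turn":0}]' | grep -E 'tool|time'
python3 -m creep '[{"dx":-10,"dy":20,"dz":0,"turn":0},{"dx":-25,"dy":50,"dz":0,"turn":0},{"dx":-45,"dy":90,"dz":0,"turn":0},{"dx":-65,"dy":130,"dz":0,"turn":0},{"dx":-85,"dy":170,"dz":0,"turn":0},{"dx":-100,"dy":200,"dz":0,"turn":0},{"dx":-100,"dy":200,"dz":0,"turn":0},{"dx":-100,"dy":200,"dz":0,"turn":0}]'
python3 - <<'E'
from fit import *
print(fitpen(.6,.075,.054,.12,('side',)),fitpen(.6,.075,.054,.12,('top',)))
print(blue('side',.02),blue('top',.02),plates())
d=cam('top'); cv2.imwrite('pics/t8.png',cv2.resize(d['pixels'][110:320,90:460],None,fx=2.1,fy=2.1,interpolation=cv2.INTER_CUBIC))
d=cam('side'); cv2.imwrite('pics/s8.png',cv2.resize(d['pixels'][100:420,140:460],None,fx=1.8,fy=1.8,interpolation=cv2.INTER_CUBIC))
E
```

```text
force: [-0.6, -0.4, 0.2]
gripper_force: 20.0
time_s: 86.68
tool_pos: [0.6029, 0.0752, 0.0851]
eef_rot: [180.0, 0.0, 53.0]
force: [0.2, -0.4, 0.1]
width: 0.0437
gripper_force: 0.0
time_s: 87.55
tool_pos: [0.6035, 0.0752, 0.2172]
time_s: 88.55
tool_pos: [0.7022, -0.1254, 0.2135]
eef_rot: [-179.9, 0.0, 53.0]
force: [-0.9, 0.8, -0.5]
width: 0.0439
gripper_force: 0.0
(array([0.60229865, 0.07509624]), np.float64(-32.358418616856845), np.float64(0.009293130359659656)) (array([0.60311067, 0.07533342]), np.float64(-43.76076020494534), np.float64(0.037134569807281914))
[(array([503. , 230.8]), array([62.1, 50.2]), 5.3, np.int32(637)), (array([581.8, 240.5]), array([62.9, 50. ]), 5.4, np.int32(652)), (array([537.7, 355.4]), array([122.7,  75.1]), 5.2, np.int32(1639))] [(array([581.2, 240.1]), array([62.9, 52.9]), 7.1, np.int32(377)), (array([536.5, 356.7]), array([125.3,  78.2]), 3.1, np.int32(762)), (array([502.4, 230.3]), array([62.5, 52.8]), 7.1, np.int32(386))] [(array([ 334.6, -197.4]), array([40.1, 43.5]), 0.7, np.int32(195)), (array([ 256.4, -506.7]), array([177. ,  18.1]), 75.6, np.int32(307))]
```

View pics/t8.png

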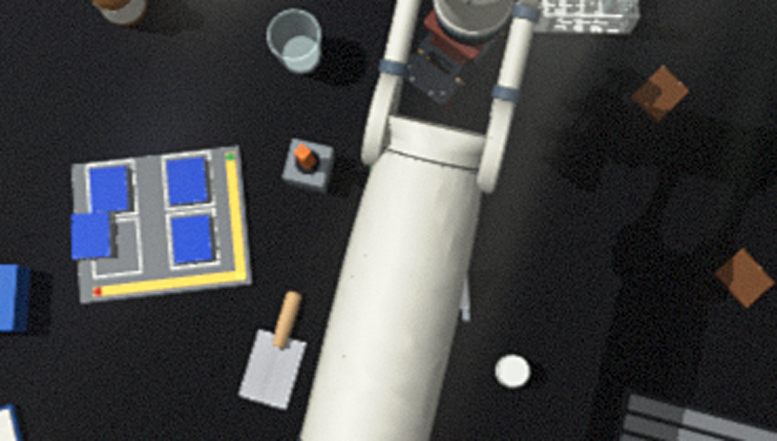

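View pics/s8.png

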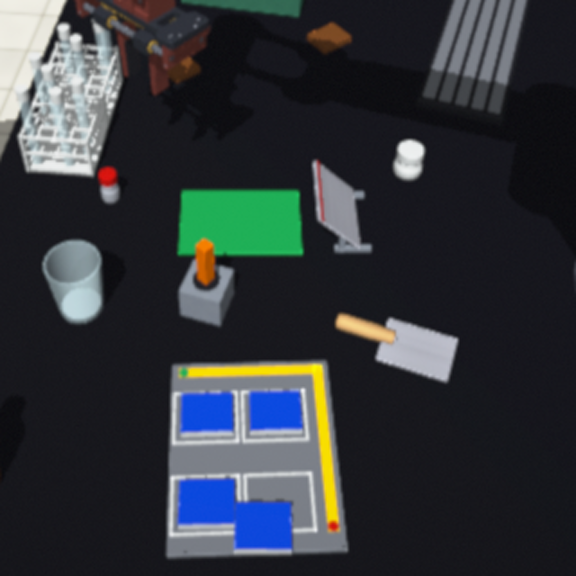

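The pen stands upright in its stand, but the near-left plate has been knocked: it is now at crop px (91,236) in the top view, partly off its outline and next to the far-left plate. I'll measure it and put it right.

```bash
cat > knock.py <<'E'
from h import *
def run():
  for cn in ('side','top'):
    d=cam(cn); hsv=cv2.cvtColor(d['pixels'],cv2.COLOR_BGR2HSV); H,S,V=[hsv[...,i].astype(int) for i in range(3)]
    m=((H>95)&(H<130)&(S>110)&(V>70)).astype(np.uint8)
    n,l,st,ce=cv2.connectedComponentsWithStats(m)
    P=[(i,ray(d,ce[i][::-1],.02)) for i in range(1,n) if st[i,4]>40]
    for i,p in P:
        if not(.38<p[0]<.65 and .28<p[1]<.42): continue
        W=np.array([ray(d,q,.02)[:2] for q in np.argwhere(l==i)])*1e3
        a=np.radians(7.2); R=np.array([[np.cos(a),np.sin(a)],[-np.sin(a),np.cos(a)]])
        T=(W-[488.4,334.2])@R.T   # tray-frame, place centre origin
        lo=T[T[:,0]<35]; up=T[T[:,0]>47]
        print(cn,st[i,4],'near',cv2.minAreaRect(lo.astype(np.float32)),'pct',np.percentile(lo,[1,99],axis=0).round(1).tolist(),'far',np.percentile(up,[1,99],axis=0).round(1).tolist() if len(up) else '')
        for y in range(-40,75,6):
            s=T[np.abs(T[:,1]-y)<3,0]
            if len(s): print(y,s.min().round(),s.max().round(),end=' | ')
        print()
E
python3 - <<'E'
from knock import *
run()
d=cam('side'); big(d,'s9',225,350,345,420,f=6)
E
```

```text
side 1640 near ((12.891637802124023, 28.29865837097168), (49.51471710205078, 43.177459716796875), 88.02896118164062) pct [[-8.1, 3.3], [34.5, 53.4]] far [[47.5, -23.1], [110.7, 46.9]]
-22 50.0 111.0 | -16 50.0 111.0 | -10 51.0 111.0 | -4 51.0 111.0 | 2 1.0 111.0 | 8 -9.0 110.0 | 14 -8.0 110.0 | 20 -8.0 112.0 | 26 -8.0 110.0 | 32 -7.0 52.0 | 38 -8.0 52.0 | 44 -8.0 52.0 | 50 -8.0 52.0 | 56 -7.0 15.0 | 
top 761 near ((12.606729507446289, 30.175514221191406), (44.328311920166016, 51.44146728515625), 0.6710900664329529) pct [[-8.7, 5.1], [34.4, 55.5]] far [[47.7, -23.2], [110.2, 48.8]]
-22 51.0 109.0 | -16 52.0 110.0 | -10 50.0 110.0 | -4 50.0 108.0 | 2 0.0 109.0 | 8 -8.0 110.0 | 14 -7.0 111.0 | 20 -9.0 111.0 | 26 -9.0 97.0 | 32 -8.0 49.0 | 38 -8.0 50.0 | 44 -7.0 51.0 | 50 -9.0 51.0 | 56 -8.0 49.0 |
```

View pics/s9.png

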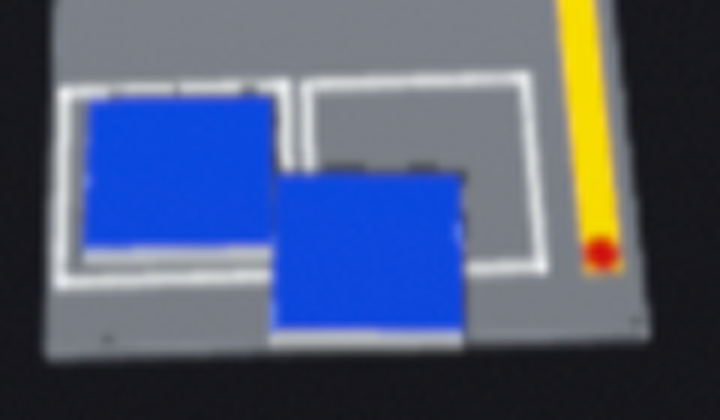

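Tray frame, origin at the near-left place's centre: the plate is flat, centred at about (+21, +29) mm, aligned with the tray and touching the far plate. I'll re-grip it slightly off-centre and return it.

```bash
python3 -c "
from h import *
print(to(.5026,.3652,.2,7.2))"
```

```text
dx 271.4 dy -454.1 dz 15.3 turn 45.9
```

```bash
python3 -m creep '[{"dx":13,"dy":-22,"dz":0,"turn":3},{"dx":38,"dy":-64,"dz":0,"turn":8},{"dx":65,"dy":-109,"dz":0,"turn":13},{"dx":92,"dy":-154,"dz":0,"turn":18},{"dx":119,"dy":-199,"dz":0,"turn":23},{"dx":147,"dy":-245,"dz":0,"turn":28},{"dx":175,"dy":-292,"dz":0,"turn":33},{"dx":203,"dy":-340,"dz":0,"turn":38},{"dx":230,"dy":-385,"dz":0,"turn":42},{"dx":250,"dy":-418,"dz":0,"turn":46}]' 1 15 | grep tool
python3 -m creep '[{"dx":0,"dy":0,"dz":0,"turn":0},{"dx":0,"dy":0,"dz":0,"turn":0},{"dx":0,"dy":0,"dz":0,"turn":0}]' | grep -A1 tool
python3 -c "
from h import *
print(to(.5026,.3652,.08,7.2))"
```

```text
tool_pos: [0.5177, 0.3282, 0.2153]
tool_pos: [0.5195, 0.325, 0.2151]
eef_rot: [180.0, -0.0, 7.0]
dx -11.9 dy -42.0 dz 135.1 turn -0.2
```

```bash
python3 -m creep '[{"dx":-3,"dy":-12,"dz":15,"turn":0},{"dx":-8,"dy":-30,"dz":40,"turn":0},{"dx":-12,"dy":-42,"dz":70,"turn":0},{"dx":-12,"dy":-42,"dz":100,"turn":0},{"dx":-12,"dy":-42,"dz":125,"turn":0},{"dx":-12,"dy":-42,"dz":135,"turn":0},{"dx":-12,"dy":-42,"dz":135,"turn":0},{"dx":-12,"dy":-42,"dz":135,"turn":0}]' | grep tool
python3 -c "
from h import *
print(to(.5026,.3652,.0248,7.2))
from knock import run; run()"
```

```text
tool_pos: [0.5024, 0.3667, 0.0814]
dx -0.0 dy 1.5 dz 56.6 turn -0.2Traceback (most recent call last):
  File "<string>", line 4, in <module>
    from knock import run; run()
                           ~~~^^
  File "knock.py", line 14, in run
    print(cn,st[i,4],'near',cv2.minAreaRect(lo.astype(np.float32)),'pct',np.percentile(lo,[1,99],axis=0).round(1).tolist(),'far',np.percentile(up,[1,99],axis=0).round(1).tolist() if len(up) else '')
                                                                         ~~~~~~~~~~~~~^^^^^^^^^^^^^^^^^^
    return _quantile_unchecked(
        a, q, axis, out, overwrite_input, method, keepdims, weights)
    return _ureduce(a,
                    func=_quantile_ureduce_func,
    ...<5 lines>...
                    overwrite_input=overwrite_input,
                    method=method)
    r = func(a, **kwargs)
    result = _quantile(arr,
                       quantiles=q,
    ...<2 lines>...
                       out=out,
                       weights=wgt)
    slices_having_nans = np.isnan(arr[-1, ...])
                                  ~~~^^^^^^^^^
IndexError: index -1 is out of bounds for axis 0 with size 0
```

```bash
python3 -m creep '[{"dx":0,"dy":1.5,"dz":15,"turn":0},{"dx":0,"dy":1.5,"dz":32,"turn":0},{"dx":0,"dy":1.5,"dz":46,"turn":0},{"dx":0,"dy":1.5,"dz":54,"turn":0},{"dx":0,"dy":1.5,"dz":56.5,"turn":0},{"dx":0,"dy":1.5,"dz":56.5,"turn":0}]' | grep -A2 tool
python3 -m creep '[{"dx":0,"dy":0,"dz":0,"turn":0},{"dx":0,"dy":0,"dz":0,"turn":0},{"dx":0,"dy":0,"dz":0,"turn":0},{"dx":0,"dy":0,"dz":0,"turn":0},{"dx":0,"dy":0,"dz":0,"turn":0}]' 0 15
python3 -m creep '[{"dx":-1,"dy":0,"dz":-1,"turn":0},{"dx":-4,"dy":0,"dz":-3,"turn":0},{"dx":-8,"dy":0,"dz":-8,"turn":0},{"dx":-13,"dy":8,"dz":-15,"turn":0},{"dx":-18,"dy":18,"dz":-15,"turn":0},{"dx":-21,"dy":26,"dz":-15,"turn":0},{"dx":-21,"dy":29,"dz":-15,"turn":0},{"dx":-21,"dy":29,"dz":-15,"turn":0},{"dx":-21,"dy":29,"dz":-15,"turn":0}]'
python3 -c "
from h import *
a=np.radians(7.2);c,s=np.cos(a),np.sin(a)
print(to(.4884-.003*c,.3342-.003*s,.0252,7.2))
print(blue('side',.035))"
```

```text
tool_pos: [0.5022, 0.365, 0.0237]
eef_rot: [-180.0, -0.0, 7.0]
force: [-0.3, 1.0, -0.0]
time_s: 93.1
tool_pos: [0.502, 0.3649, 0.0237]
eef_rot: [-180.0, -0.0, 7.0]
force: [0.1, 0.4, 0.9]
width: 0.05
gripper_force: 14.9
time_s: 94.22
tool_pos: [0.4848, 0.3336, 0.0384]
eef_rot: [-180.0, 0.0, 7.0]
force: [-0.3, -0.2, -1.6]
width: 0.0502
gripper_force: 14.9
dx 0.7 dy -0.1 dz 13.2 turn -0.2
[(array([580.4, 248.7]), array([61.8, 49.1]), 5.4, np.int32(652)), (array([514.2, 335.8]), array([ 9.2, 50.9]), 5.0, np.int32(92)), (array([567.7, 352.3]), array([61.3, 49.9]), 5.8, np.int32(799))]
```

```bash
python3 -m creep '[{"dx":1,"dy":0,"dz":6,"turn":0},{"dx":1,"dy":0,"dz":11,"turn":0},{"dx":1,"dy":0,"dz":14,"turn":0},{"dx":1,"dy":0,"dz":14.5,"turn":0},{"dx":1,"dy":0,"dz":14.5,"turn":0}]' | grep -A2 tool
python3 -m creep '[{"dx":0,"dy":0,"dz":0,"turn":0},{"dx":0,"dy":0,"dz":0,"turn":0},{"dx":0,"dy":0,"dz":0,"turn":0}]' 0.8
python3 -m creep '[{"dx":0,"dy":0,"dz":-15,"turn":0},{"dx":0,"dy":0,"dz":-50,"turn":0},{"dx":0,"dy":0,"dz":-90,"turn":0},{"dx":0,"dy":0,"dz":-130,"turn":0},{"dx":0,"dy":0,"dz":-170,"turn":0},{"dx":0,"dy":0,"dz":-190,"turn":0},{"dx":0,"dy":40,"dz":-200,"turn":0},{"dx":0,"dy":90,"dz":-200,"turn":0},{"dx":0,"dy":140,"dz":-200,"turn":0},{"dx":0,"dy":190,"dz":-200,"turn":0}]' | grep -A2 tool
python3 -m creep '[{"dx":0,"dy":50,"dz":0,"turn":0},{"dx":0,"dy":100,"dz":0,"turn":0},{"dx":0,"dy":150,"dz":0,"turn":0},{"dx":0,"dy":150,"dz":0,"turn":0},{"dx":0,"dy":150,"dz":0,"turn":0}]' | grep -A2 tool
python3 - <<'E'
from fit import *
print(blue('side',.02),blue('top',.02)); print(fitpen(.6,.075,.054,.12,('side',)))
d=cam('top'); big(d,'t10',110,160,290,290,f=4)
E
```

```text
tool_pos: [0.4857, 0.3337, 0.024]
eef_rot: [-180.0, -0.0, 7.0]
force: [0.2, -0.3, -0.1]
time_s: 95.28
tool_pos: [0.4858, 0.3337, 0.0242]
eef_rot: [-180.0, -0.0, 7.0]
force: [0.3, -0.0, 0.4]
width: 0.0703
gripper_force: 0.0
tool_pos: [0.5088, 0.1435, 0.2236]
eef_rot: [180.0, 0.0, 7.0]
force: [0.6, 0.1, 0.2]
tool_pos: [0.5272, -0.0035, 0.2237]
eef_rot: [-180.0, 0.0, 7.0]
force: [0.6, 0.3, -0.1]
[(array([503. , 230.8]), array([62.1, 50.2]), 5.3, np.int32(637)), (array([581.8, 240.5]), array([62.9, 50. ]), 5.4, np.int32(652)), (array([490. , 333.9]), array([61.5, 49.3]), 5.3, np.int32(786)), (array([568.9, 345.9]), array([62.3, 50.8]), 5.8, np.int32(799))] [(array([581.2, 240.1]), array([62.9, 52.9]), 7.1, np.int32(377)), (array([568.7, 344.4]), array([62.5, 50.2]), 3.4, np.int32(365)), (array([502.4, 230.3]), array([62.5, 52.8]), 7.1, np.int32(384)), (array([489.6, 333. ]), array([62.1, 52.6]), 3.3, np.int32(382))]
(array([0.60230256, 0.07503982]), np.float64(-32.32091934157556), np.float64(0.00939246715366562))
```

View pics/t10.png

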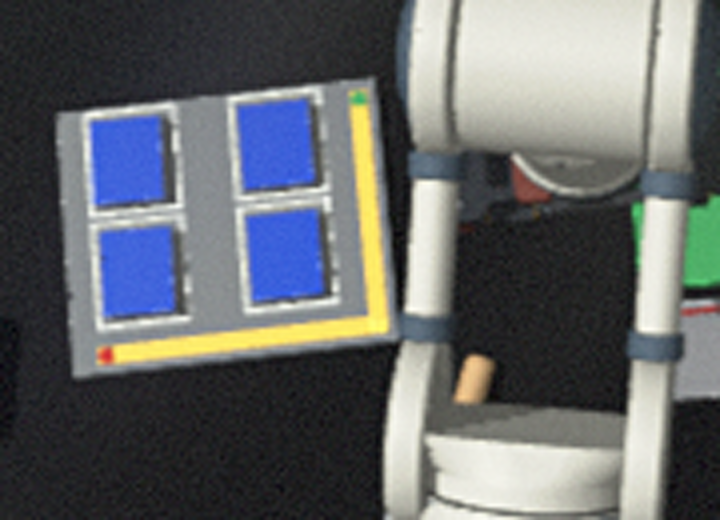

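All four plates lie inside their outlines and the pen is upright. I can't tell whether the knock came before the trace was finished. There is time left (about 97 of 210 s used), so I'll repeat the trace with every plate in place.

```bash
python3 -c "
from h import *
print(to(.6026,.0752,.2,53))"
```

```text
dx 84.4 dy -67.8 dz 24.1 turn -45.9
```

```bash
python3 -m creep '[{"dx":10,"dy":-8,"dz":0,"turn":-7},{"dx":25,"dy":-20,"dz":0,"turn":-15},{"dx":42,"dy":-34,"dz":0,"turn":-24},{"dx":60,"dy":-48,"dz":0,"turn":-33},{"dx":75,"dy":-60,"dz":5,"turn":-41},{"dx":84,"dy":-68,"dz":12,"turn":-46},{"dx":84,"dy":-68,"dz":14,"turn":-46},{"dx":84,"dy":-68,"dz":14,"turn":-46},{"dx":84,"dy":-68,"dz":14,"turn":-46}]' 0.6 | grep -A1 tool
python3 -c "
from h import *
print(to(.6026,.0752,.0851,53))"
```

```text
tool_pos: [0.6022, 0.0738, 0.2106]
eef_rot: [180.0, -0.0, 53.0]
dx 1.4 dy -0.6 dz 125.5 turn -0.0
```

```bash
python3 -m creep '[{"dx":1.5,"dy":-0.5,"dz":20,"turn":0},{"dx":1.5,"dy":-0.5,"dz":45,"turn":0},{"dx":1.5,"dy":-0.5,"dz":70,"turn":0},{"dx":1.5,"dy":-0.5,"dz":95,"turn":0},{"dx":1.5,"dy":-0.5,"dz":115,"turn":0},{"dx":1.5,"dy":-0.5,"dz":125.5,"turn":0},{"dx":1.5,"dy":-0.5,"dz":125.5,"turn":0}]' 0.6 | grep tool
python3 -m creep '[{"dx":0,"dy":0,"dz":0,"turn":0},{"dx":0,"dy":0,"dz":0,"turn":0},{"dx":0,"dy":0,"dz":0,"turn":0},{"dx":0,"dy":0,"dz":0,"turn":0},{"dx":0,"dy":0,"dz":0,"turn":0},{"dx":0,"dy":0,"dz":0,"turn":0},{"dx":0,"dy":0,"dz":0,"turn":0}]' 0 20
python3 -m creep '[{"dx":0,"dy":0,"dz":-5,"turn":0},{"dx":0,"dy":0,"dz":-20,"turn":0},{"dx":0,"dy":0,"dz":-40,"turn":0},{"dx":0,"dy":0,"dz":-60,"turn":0},{"dx":0,"dy":0,"dz":-80,"turn":0},{"dx":0,"dy":0,"dz":-90,"turn":0},{"dx":0,"dy":0,"dz":-90,"turn":0},{"dx":0,"dy":0,"dz":-90,"turn":0}]' | grep tool
python3 -m creep '[{"dx":8,"dy":-20,"dz":0,"turn":-4},{"dx":22,"dy":-55,"dz":0,"turn":-9},{"dx":38,"dy":-96,"dz":0,"turn":-14},{"dx":54,"dy":-137,"dz":0,"turn":-20},{"dx":71,"dy":-179,"dz":0,"turn":-26},{"dx":88,"dy":-220,"dz":5,"turn":-32},{"dx":102,"dy":-257,"dz":10,"turn":-38},{"dx":114,"dy":-286,"dz":15,"turn":-42},{"dx":121,"dy":-304,"dz":20,"turn":-44},{"dx":121,"dy":-304,"dz":20,"turn":-44}]' | grep tool
python3 -m creep '[{"dx":0,"dy":0,"dz":0,"turn":0},{"dx":0,"dy":0,"dz":0,"turn":0}]'
python3 -c "
from h import *
print(to(.4318,.3558,.0855,97.2),blue('top',.02))"
```

```text
tool_pos: [0.6025, 0.0754, 0.0836]
time_s: 100.22
tool_pos: [0.603, 0.0755, 0.0848]
eef_rot: [180.0, -0.0, 53.0]
force: [0.1, 0.3, 1.8]
width: 0.0155
gripper_force: 20.0
tool_pos: [0.6026, 0.0754, 0.1735]
tool_pos: [0.432, 0.3553, 0.1533]
time_s: 102.72
tool_pos: [0.4336, 0.3541, 0.1548]
eef_rot: [180.0, 0.0, 96.9]
force: [-0.2, 0.1, -1.2]
width: 0.0157
gripper_force: 20.0
dx 1.9 dy -1.5 dz 69.3 turn -0.3 [(array([581. , 240.1]), array([62.6, 52.7]), 6.7, np.int32(372)), (array([568.7, 344.4]), array([62.5, 50.2]), 3.4, np.int32(366)), (array([502.9, 230.4]), array([61.5, 52.8]), 7.5, np.int32(376)), (array([489.6, 333.4]), array([63. , 51.5]), 6.8, np.int32(379))]
```

```bash
python3 -m creep '[{"dx":2,"dy":-1.5,"dz":15,"turn":0},{"dx":2,"dy":-1.5,"dz":35,"turn":0},{"dx":2,"dy":-1.5,"dz":52,"turn":0},{"dx":2,"dy":-1.5,"dz":62,"turn":0},{"dx":2,"dy":-1.5,"dz":67,"turn":0},{"dx":2,"dy":-1.5,"dz":69.5,"turn":0},{"dx":2,"dy":-1.5,"dz":69.5,"turn":0},{"dx":2,"dy":-1.5,"dz":69.5,"turn":0}]' | grep tool
python3 -m creep '[{"dx":-2.5,"dy":0,"dz":0,"turn":0},{"dx":-5,"dy":0,"dz":0,"turn":0},{"dx":-7.5,"dy":0,"dz":0,"turn":0},{"dx":-10,"dy":0,"dz":0,"turn":0},{"dx":-12.5,"dy":0,"dz":0,"turn":0},{"dx":-15,"dy":0,"dz":0,"turn":0},{"dx":-17.5,"dy":0,"dz":0,"turn":0},{"dx":-20,"dy":0,"dz":0,"turn":0},{"dx":-22.5,"dy":0,"dz":0,"turn":0},{"dx":-25,"dy":0,"dz":0,"turn":0}]' | grep tool
python3 -m creep '[{"dx":-2.5,"dy":0,"dz":0,"turn":0},{"dx":-5,"dy":0,"dz":0,"turn":0},{"dx":-7.5,"dy":0,"dz":0,"turn":0},{"dx":-10,"dy":0,"dz":0,"turn":0},{"dx":-12.5,"dy":0,"dz":0,"turn":0},{"dx":-15,"dy":0,"dz":0,"turn":0},{"dx":-17.5,"dy":0,"dz":0,"turn":0},{"dx":-20,"dy":0,"dz":0,"turn":0},{"dx":-22.5,"dy":0,"dz":0,"turn":0},{"dx":-25,"dy":0,"dz":0,"turn":0}]' | grep tool
python3 -c "
from h import *
print(to(.4558,.1648,.0853,97.2),blue('top',.02))"
```

```text
tool_pos: [0.4313, 0.3569, 0.0857]
tool_pos: [0.4341, 0.3318, 0.085]
tool_pos: [0.4372, 0.307, 0.085]
dx -143.4 dy 1.1 dz -0.3 turn -0.2 [(array([581.3, 240.2]), array([62.6, 52.9]), 7.1, np.int32(376)), (array([569.8, 344.5]), array([60.5, 50.2]), 3.4, np.int32(303)), (array([503. , 230.4]), array([62.3, 51.3]), 5.4, np.int32(372)), (array([491.4, 316.3]), array([60. , 17.8]), 7.4, np.int32(97)), (array([503.4, 354.8]), array([28.2, 16.2]), 3.3, np.int32(44))]
```

```bash
python3 -m creep '[{"dx":-2.5,"dy":0,"dz":0,"turn":0},{"dx":-5,"dy":0,"dz":0,"turn":0},{"dx":-7.5,"dy":0,"dz":0,"turn":0},{"dx":-10,"dy":0.5,"dz":0,"turn":0},{"dx":-12.5,"dy":0.5,"dz":0,"turn":0},{"dx":-15,"dy":0.5,"dz":0,"turn":0},{"dx":-17.5,"dy":0.5,"dz":0,"turn":0},{"dx":-20,"dy":0.5,"dz":0,"turn":0},{"dx":-22.5,"dy":0.5,"dz":0,"turn":0},{"dx":-25,"dy":0.5,"dz":0,"turn":0}]' | grep tool
python3 -m creep '[{"dx":-2.5,"dy":0,"dz":0,"turn":0},{"dx":-5,"dy":0,"dz":0,"turn":0},{"dx":-7.5,"dy":0,"dz":0,"turn":0},{"dx":-10,"dy":0.5,"dz":0,"turn":0},{"dx":-12.5,"dy":0.5,"dz":0,"turn":0},{"dx":-15,"dy":0.5,"dz":0,"turn":0},{"dx":-17.5,"dy":0.5,"dz":0,"turn":0},{"dx":-20,"dy":0.5,"dz":0,"turn":0},{"dx":-22.5,"dy":0.5,"dz":0,"turn":0},{"dx":-25,"dy":0.5,"dz":0,"turn":0}]' | grep tool
python3 -m creep '[{"dx":-2.5,"dy":0,"dz":0,"turn":0},{"dx":-5,"dy":0,"dz":0,"turn":0},{"dx":-7.5,"dy":0,"dz":0,"turn":0},{"dx":-10,"dy":0,"dz":0,"turn":0},{"dx":-12.5,"dy":0,"dz":0,"turn":0},{"dx":-15,"dy":0,"dz":0,"turn":0},{"dx":-17.5,"dy":0,"dz":0,"turn":0},{"dx":-20,"dy":0,"dz":0,"turn":0},{"dx":-22.5,"dy":0,"dz":0,"turn":0},{"dx":-25,"dy":0,"dz":0,"turn":0}]' | grep tool
python3 -m creep '[{"dx":-2.5,"dy":0,"dz":0,"turn":0},{"dx":-5,"dy":0,"dz":0,"turn":0},{"dx":-7.5,"dy":0,"dz":0,"turn":0},{"dx":-10,"dy":0,"dz":0,"turn":0},{"dx":-12.5,"dy":0,"dz":0,"turn":0},{"dx":-15,"dy":0,"dz":0,"turn":0},{"dx":-17.5,"dy":0,"dz":0,"turn":0},{"dx":-20,"dy":0,"dz":0,"turn":0},{"dx":-22.5,"dy":0,"dz":0,"turn":0},{"dx":-25,"dy":0,"dz":0,"turn":0}]' | grep tool
python3 -m creep '[{"dx":-2.5,"dy":0,"dz":0,"turn":0},{"dx":-5,"dy":0,"dz":0,"turn":0},{"dx":-7.5,"dy":0,"dz":0,"turn":0},{"dx":-10,"dy":0,"dz":0,"turn":0},{"dx":-12.5,"dy":0,"dz":0,"turn":0},{"dx":-15,"dy":0,"dz":0,"turn":0},{"dx":-17.5,"dy":0,"dz":0,"turn":0},{"dx":-20,"dy":0,"dz":0,"turn":0},{"dx":-22.5,"dy":0,"dz":0,"turn":0},{"dx":-25,"dy":0,"dz":0,"turn":0}]' | grep tool
python3 -m creep '[{"dx":-2.5,"dy":0,"dz":0,"turn":0},{"dx":-5,"dy":0,"dz":0,"turn":0},{"dx":-7.5,"dy":0,"dz":0,"turn":0},{"dx":-10,"dy":0,"dz":0,"turn":0},{"dx":-12.5,"dy":0,"dz":0,"turn":0},{"dx":-15,"dy":0,"dz":0,"turn":0},{"dx":-17.5,"dy":0,"dz":0,"turn":0},{"dx":-18.5,"dy":1,"dz":0,"turn":0},{"dx":-18.5,"dy":3.5,"dz":0,"turn":0},{"dx":-18.5,"dy":6,"dz":0,"turn":0}]' | grep tool
python3 -m creep '[{"dx":0,"dy":2.5,"dz":0,"turn":0},{"dx":0,"dy":5,"dz":0,"turn":0},{"dx":0,"dy":7.5,"dz":0,"turn":0},{"dx":0,"dy":10,"dz":0,"turn":0},{"dx":0,"dy":12.5,"dz":0,"turn":0},{"dx":0,"dy":15,"dz":0,"turn":0},{"dx":0,"dy":17.5,"dz":0,"turn":0},{"dx":0,"dy":20,"dz":0,"turn":0},{"dx":0,"dy":22.5,"dz":0,"turn":0},{"dx":0,"dy":25,"dz":0,"turn":0}]' | grep tool
python3 -m creep '[{"dx":0,"dy":2.5,"dz":0,"turn":0},{"dx":0,"dy":5,"dz":0,"turn":0},{"dx":0,"dy":7.5,"dz":0,"turn":0},{"dx":0,"dy":10,"dz":0,"turn":0},{"dx":0,"dy":12.5,"dz":0,"turn":0},{"dx":0,"dy":15,"dz":0,"turn":0},{"dx":0,"dy":17.5,"dz":0,"turn":0},{"dx":0,"dy":20,"dz":0,"turn":0},{"dx":0,"dy":22.5,"dz":0,"turn":0},{"dx":0,"dy":25,"dz":0,"turn":0}]' | grep tool
python3 -m creep '[{"dx":0,"dy":2.5,"dz":0,"turn":0},{"dx":0,"dy":5,"dz":0,"turn":0},{"dx":0,"dy":7.5,"dz":0,"turn":0},{"dx":0,"dy":10,"dz":0,"turn":0},{"dx":0,"dy":12.5,"dz":0,"turn":0},{"dx":0,"dy":15,"dz":0,"turn":0},{"dx":0,"dy":17.5,"dz":0,"turn":0},{"dx":0,"dy":20,"dz":0,"turn":0},{"dx":0,"dy":22.5,"dz":0,"turn":0},{"dx":0,"dy":25,"dz":0,"turn":0}]' | grep tool
python3 -m creep '[{"dx":0,"dy":2.5,"dz":0,"turn":0},{"dx":0,"dy":5,"dz":0,"turn":0},{"dx":0,"dy":7.5,"dz":0,"turn":0},{"dx":0,"dy":10,"dz":0,"turn":0},{"dx":0,"dy":12.5,"dz":0,"turn":0},{"dx":0,"dy":15,"dz":0,"turn":0},{"dx":0,"dy":17.5,"dz":0,"turn":0},{"dx":0,"dy":20,"dz":0,"turn":0},{"dx":0,"dy":22.5,"dz":0,"turn":0},{"dx":0,"dy":25,"dz":0,"turn":0}]' | grep tool
python3 -c "
from h import *
print(to(.6172,.1850,.0853,97.2),blue('top',.02))"
```

```text
tool_pos: [0.4407, 0.2822, 0.085]
tool_pos: [0.4443, 0.2575, 0.085]
tool_pos: [0.4474, 0.2327, 0.085]
tool_pos: [0.4504, 0.2078, 0.085]
tool_pos: [0.4535, 0.183, 0.0851]
tool_pos: [0.4619, 0.1656, 0.085]
tool_pos: [0.4867, 0.1686, 0.085]
tool_pos: [0.5115, 0.1717, 0.085]
tool_pos: [0.5363, 0.1748, 0.085]
tool_pos: [0.5611, 0.1778, 0.085]
dx 0.2 dy 56.6 dz -0.3 turn -0.2 [(array([567. , 357.8]), array([64.3, 27.8]), 13.3, np.int32(161)), (array([502.2, 229.7]), array([61.8, 52.5]), 2.7, np.int32(224)), (array([488.6, 341.5]), array([63. , 34.7]), 8.5, np.int32(243))]
```

```bash
python3 -m creep '[{"dx":0,"dy":2.5,"dz":0,"turn":0},{"dx":0,"dy":5,"dz":0,"turn":0},{"dx":0,"dy":7.5,"dz":0,"turn":0},{"dx":0,"dy":10,"dz":0,"turn":0},{"dx":0,"dy":12.5,"dz":0,"turn":0},{"dx":0,"dy":15,"dz":0,"turn":0},{"dx":0,"dy":17.5,"dz":0,"turn":0},{"dx":0,"dy":20,"dz":0,"turn":0},{"dx":0,"dy":22.5,"dz":0,"turn":0},{"dx":0,"dy":25,"dz":0,"turn":0}]' | grep tool
python3 -m creep '[{"dx":0,"dy":2.5,"dz":0,"turn":0},{"dx":0,"dy":5,"dz":0,"turn":0},{"dx":0,"dy":7.5,"dz":0,"turn":0},{"dx":0,"dy":10,"dz":0,"turn":0},{"dx":0,"dy":12.5,"dz":0,"turn":0},{"dx":0,"dy":15,"dz":0,"turn":0},{"dx":0,"dy":17.5,"dz":0,"turn":0},{"dx":0,"dy":20,"dz":0,"turn":0},{"dx":0,"dy":22.5,"dz":0,"turn":0},{"dx":0,"dy":25,"dz":0,"turn":0}]' | grep tool
python3 -m creep '[{"dx":0,"dy":2.5,"dz":0,"turn":0},{"dx":0,"dy":5,"dz":0,"turn":0},{"dx":0,"dy":7,"dz":0,"turn":0},{"dx":0,"dy":7,"dz":0,"turn":0},{"dx":0,"dy":7,"dz":0,"turn":0}]' | grep tool
python3 -c "
from h import *
print(blue('side',.02))"
python3 -m creep '[{"dx":0,"dy":0,"dz":-5,"turn":0},{"dx":0,"dy":0,"dz":-20,"turn":0},{"dx":0,"dy":0,"dz":-45,"turn":0},{"dx":0,"dy":0,"dz":-70,"turn":0},{"dx":0,"dy":0,"dz":-85,"turn":0},{"dx":0,"dy":0,"dz":-90,"turn":0},{"dx":0,"dy":0,"dz":-90,"turn":0},{"dx":0,"dy":0,"dz":-90,"turn":0}]' | grep -E 'tool_pos|time'
python3 -c "
from h import *
print(to(.6026,.0755,.175,53))"
```

```text
tool_pos: [0.5859, 0.1809, 0.085]
tool_pos: [0.6107, 0.184, 0.085]
tool_pos: [0.6175, 0.1848, 0.085]
[(array([503. , 230.8]), array([62. , 50.2]), 5.3, np.int32(636)), (array([581.8, 240.5]), array([62.9, 50. ]), 5.4, np.int32(652)), (array([490. , 333.9]), array([61.5, 49.3]), 5.3, np.int32(786)), (array([568.9, 345.9]), array([62.3, 50.7]), 5.8, np.int32(797))]
time_s: 123.05
tool_pos: [0.6171, 0.1847, 0.1737]
dx -106.6 dy -27.7 dz -1.3 turn 44.0
```

All the plates were in place throughout the second trace. Now I'll put the pen back.

```bash
python3 -m creep '[{"dx":-10,"dy":-3,"dz":0,"turn":5},{"dx":-30,"dy":-8,"dz":0,"turn":12},{"dx":-52,"dy":-14,"dz":0,"turn":20},{"dx":-74,"dy":-19,"dz":0,"turn":29},{"dx":-94,"dy":-24,"dz":0,"turn":37},{"dx":-104,"dy":-27,"dz":0,"turn":42},{"dx":-107,"dy":-28,"dz":0,"turn":44},{"dx":-107,"dy":-28,"dz":0,"turn":44},{"dx":-107,"dy":-28,"dz":0,"turn":44}]'
python3 -c "
from h import *
print(to(.6026,.0755,.0851,53))"
```

```text
time_s: 124.18
tool_pos: [0.6028, 0.0757, 0.1748]
eef_rot: [-180.0, 0.0, 53.1]
force: [0.7, 0.1, -0.5]
width: 0.016
gripper_force: 20.0
dx -0.3 dy -0.0 dz 89.7 turn 0.1
```

```bash
python3 -m creep '[{"dx":0,"dy":0,"dz":10,"turn":0},{"dx":0,"dy":0,"dz":20,"turn":0},{"dx":0,"dy":0,"dz":28,"turn":0},{"dx":0,"dy":0,"dz":35,"turn":0},{"dx":0,"dy":0,"dz":43,"turn":0},{"dx":0,"dy":0,"dz":51,"turn":0},{"dx":0,"dy":0,"dz":59,"turn":0},{"dx":0,"dy":0,"dz":67,"turn":0},{"dx":0,"dy":0,"dz":75,"turn":0},{"dx":0,"dy":0,"dz":80,"turn":0}]' | grep -E 'tool|force'
python3 -m creep '[{"dx":0,"dy":0,"dz":4,"turn":0},{"dx":0,"dy":0,"dz":7,"turn":0},{"dx":0,"dy":0,"dz":9,"turn":0},{"dx":0,"dy":0,"dz":9.5,"turn":0},{"dx":0,"dy":0,"dz":9.5,"turn":0}]' | grep -E 'tool|force'
python3 -c "
from h import *
print(to(.6026,.0755,.085,53))"
```

```text
tool_pos: [0.6027, 0.0752, 0.0943]
force: [-0.8, -0.2, -0.8]
gripper_force: 20.0
tool_pos: [0.6029, 0.0752, 0.0856]
force: [0.9, -0.3, -1.7]
gripper_force: 20.0
dx 0.1 dy -0.4 dz 0.6 turn 0.0
```

```bash
python3 -m creep '[{"dx":0,"dy":0,"dz":0.7,"turn":0},{"dx":0,"dy":0,"dz":0.7,"turn":0},{"dx":0,"dy":0,"dz":0.7,"turn":0}]' | grep -E 'tool|force'
python3 -m creep '[{"dx":0,"dy":0,"dz":0,"turn":0},{"dx":0,"dy":0,"dz":0,"turn":0},{"dx":0,"dy":0,"dz":0,"turn":0},{"dx":0,"dy":0,"dz":0,"turn":0}]' 0.5 | grep width
python3 -m creep '[{"dx":0,"dy":0,"dz":-10,"turn":0},{"dx":0,"dy":0,"dz":-30,"turn":0},{"dx":0,"dy":0,"dz":-60,"turn":0},{"dx":0,"dy":0,"dz":-90,"turn":0},{"dx":0,"dy":0,"dz":-115,"turn":0},{"dx":0,"dy":0,"dz":-130,"turn":0},{"dx":0,"dy":0,"dz":-130,"turn":0}]' | grep -E 'tool|time'
python3 -m creep '[{"dx":-15,"dy":-2,"dz":0,"turn":0},{"dx":-45,"dy":-6,"dz":0,"turn":0},{"dx":-80,"dy":-11,"dz":0,"turn":0},{"dx":-115,"dy":-16,"dz":0,"turn":0},{"dx":-140,"dy":-20,"dz":0,"turn":0},{"dx":-140,"dy":-20,"dz":0,"turn":0},{"dx":-140,"dy":-20,"dz":0,"turn":0},{"dx":-140,"dy":-20,"dz":0,"turn":0}]' | grep -E 'tool|time'
python3 - <<'E'
from fit import *
print(fitpen(.6,.075,.054,.12,('side',)))
print(blue('side',.02),blue('top',.02))
d=cam('side'); cv2.imwrite('pics/s11.png',cv2.resize(d['pixels'][100:420,140:460],None,fx=1.8,fy=1.8,interpolation=cv2.INTER_CUBIC))
E
```

```text
tool_pos: [0.6029, 0.0752, 0.0849]
force: [-0.3, -0.3, -0.7]
gripper_force: 20.0
width: 0.0439
time_s: 127.8
tool_pos: [0.6034, 0.0752, 0.217]
time_s: 128.8
tool_pos: [0.5029, -0.0241, 0.2143]
(array([0.60214817, 0.07514167]), np.float64(-32.84283339809686), np.float64(0.00840066589581177))
[(array([503. , 230.8]), array([62.1, 50.2]), 5.3, np.int32(637)), (array([581.8, 240.5]), array([62.9, 50. ]), 5.4, np.int32(652)), (array([490. , 333.9]), array([61.5, 49.3]), 5.3, np.int32(786)), (array([568.9, 345.9]), array([62.3, 50.8]), 5.8, np.int32(799))] [(array([581.1, 240.1]), array([62.8, 53. ]), 6.7, np.int32(377)), (array([568.7, 344.4]), array([62.5, 50.3]), 3.4, np.int32(367)), (array([502.5, 230.3]), array([62.8, 52.8]), 7.1, np.int32(389)), (array([489.7, 333. ]), array([62. , 52.6]), 3.3, np.int32(380))]
```

View pics/s11.png

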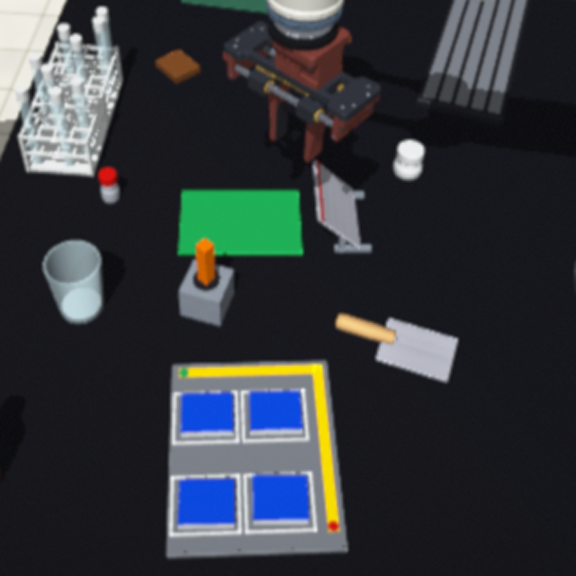

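All four plates lie blue side up inside their outlines, the pen is upright in its stand at px (205,265), and the bystanders are undisturbed.

```bash
python3 -c "
from station import ctrl
print(ctrl.finish_job())"
```

```text
the job is handed in; nothing more can be done
None
```

I handed the job in at about 129 s: all four plates are turned and lie blue side up in their outlines, one was knocked aside late on and put back, the strip was traced twice (the second time with every plate confirmed in place), and the pen is upright in its stand.

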